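# Dry-fit a small cupboard door frame in the wedge cramp board

### The job

Dry-fit the little half-lapped door frame in the cramp board. Lay the two stiles first: the one with the hinge leaves along the dark fence on the left, the one with the keyhole plate on its right, both with their long laps towards the front edge and their far ends up to the dark end stop; then drop the wide rail into the front laps and the narrow rail into the laps at the end stop, so that both lie fully down, flush with the stile ends. Last, set the wedge thin end first between the keyhole stile and the slanting cleat and push it in until it is tight and all the joints are closed; leave the tin, the marker and the brush alone.

Things in the scene. Friction and masses are not known exactly. Their poses are not given: they have to be found in the camera images.
- cramp_board: Fixed plywood board 178x216x12 mm (x,y,z); origin under its centre, x to far end, y left. Dark strips 9 mm high on top: fence (inner face y=+80, x -78 to 87), end stop (inner face x=+69, y -49 to 78), slanting cleat 24 wide, x -84 to 48 (inner face y=-66.5+0.1915*(x+20)); front edge open. Places below are part origins in this frame, tight, in mm; there all parts' axes match the board's.
- hinge_stile: Brown wooden stile 150x34x22 mm (x,y,z) with two bright steel hinge leaves on top at its +y edge; origin under its centre. Full thickness for x -28 to +44; beyond, the upper half is cut away, leaving laps 11 mm thick: long lap (47 mm) at -x, short lap (31 mm) at +x. Grasp across the 34 mm of the full part. Place on the board: x=-6, y=63, z=12.
- lock_stile: Brown wooden stile with one round brass keyhole plate (24 mm) on top; 150x34x22 mm, else as the hinge stile (full for x -28 to +44, long lap 47 mm at -x, short lap 31 mm at +x, laps 11 mm thick); origin under its centre. Place when tight: x=-6, y=-33, z=12; leave it some 4 mm further right until the rails are in, the wedge closes the gap.
- wide_rail: Brown wooden rail 44x130x22 mm (x,y,z); origin under its centre. The middle 62 mm of its length is full thickness and goes down between the stiles; the tongues at both ends (34 mm long, the upper 11 mm) lie on the stiles' laps, which are 3 mm longer than the rail is wide. Either way round. Grasp across its 44 mm in the middle. Place: x=-59, y=15, z=12.
- narrow_rail: Brown wooden rail 28x130x22 mm (x,y,z), else as the wide rail: middle 62 mm full thickness, tongues 34 mm long and 11 mm thick at the top of both ends; laps 3 mm longer than it is wide; either way round. Origin under its centre. Grasp across its 28 mm in the middle. Place: x=55, y=15, z=12; there its tongues clear the top of the end stop.
- wedge: Hardwood wedge on its side, 120 mm long (x), 40 high, thick end (28 mm) at -x, thin end (5 mm) at +x; origin under the middle of its 120x28 outline. Straight face at y=+14, goes along the stile; slanting face y=-14 at -x to +9 at +x. Light; slides by hand force, 5 mm of travel closes 1 mm, stays where pushed. Place when tight: x=-20, y=-64, z=12; with slack it enters some 30 mm further out (-x).
- screw_tin: Bystander: round grey tin 68 mm across, 39 high; origin under its centre.
- marker: Bystander: black and red marker pen lying down, 133 mm long (y), 17 thick; origin under its middle.
- flat_brush: Bystander: flat dusting brush, 200 mm long (y), 52 wide, 14 high; origin under its middle.

How it is judged:
By the outcome, as a careful person would: the job done as asked, in the order asked, and still so for the second after the job is handed in, with the robot touching nothing.
It also fails if it takes over 131 s, if anything falls off the work surface, if the arm or the gripper's body presses on something with over 40 N, if the wrist force passes 120 N, or if a joint passes its speed limit or range.

### The arm

A 6-joint arm with a two-finger parallel gripper is mounted at the origin on a cart in front of the work surface, level with it; the furniture and walls round the work are solid. World frame = base frame: x ahead of the robot, y to its left, z up, the work surface at z = 0. Lengths are in m, angles in rad, forces in N, time in s.
With the tool pointing down it reaches from about 0.375 to 0.9 m from the base axis. Payload 3.1 kg.
Tool frame: the origin (TCP) lies at the very end of the fingers, on their centre line; the grasp point (between the pads) lies 19 mm behind it (manip.tcp_to_grasp is the distance from the TCP to the grasp point, in m); z points along the fingers, y is the line along which they close (so a half turn about z gives the same grasp; the last joint's range is limited). The gripper opens to 85 mm and grips with 20 to 120 N. Pads are 22 mm wide; open, the fingers measure 114 mm over their backs; the gripper's body (76 mm by 85 mm) begins 54 mm behind the grasp point. The pads swing forward as they close: fully open they stand 13 mm farther back than shut.
Start: joints at [-1.456, 0.527, 1.433, -0, 1.181, -0.178], TCP at [0.18, -0.598, 0.231] pointing down, gripper open.
Joint ranges: [-3.08, 3.08], [-0.75, 2.2], [0.22, 2.44], [-1.43, 4.57], [0, 2.65], [-2.85, 2.85]. Speed limits (rad/s): [2.79, 2.79, 3.14, 3.14, 3.14, 3.14].

### API

Orientations are given as a unit quaternion [x, y, z, w].
In Python, from station import manip gives the robot as it stands. The module is installed in compiled form; this text tells all that it offers.
- The arm moves only by the tool step_arm, never from a script. Its argument "commands" is one flat list of numbers, 6 for each row, row after row: the shift along the tool's x, y, z in m, then the turn, a rotation vector about the tool's x, y, z in degrees. A call has exactly 10 rows; each row is the pose to reach, as a shift and turn from the pose commanded when the call began, along the tool's axes at that moment; what a row does not reach only later rows make up. A row lasts 1/10 s, in which the tool goes at most 50 mm and 8.59 degrees, less where a joint would pass 70% of its speed; a pose out of reach is approached as far as the arm can. A call with a gripper value outside its range is refused whole. "jaw" is the opening in per cent of the stroke, from 0 (shut) to 100 (fully open), set as the call begins (left out, the last holds). The fingers move at their own pace and stop on an object; "grip_force" is the grip in N (left out, the last holds). Time passes only in rows, so rows that repeat a pose let the fingers close, or fill a call up. It gives the time, the measured TCP pose, the force, the opening and the grip force at its end, in the units of the state.
- manip.sense(): the state, without advancing time (a new reading comes with each control period).
- manip.snapshot(name): name is "scene" or "top" or "wrist"; returns a dict with "pixels" (400x640x3 uint8, blue, green, red), "fx", "fy", "cx", "cy" (pixels), "k1" (the pictures are not rectified: a ray, as slopes to the right and down, at radius r is drawn at 1 + k1 r^2 times it, then the intrinsics apply), "R" (3x3) and "t" (3): a world point X has camera coordinates R X + t; the wrist camera has in their place "mount" (4x4, takes a point from camera to tool coordinates, whose origin is the TCP and whose axes are the flange's). Camera axes: x right, y down, z forward; pixel columns grow to the right and rows downward; lengths in m; the calibration is good to about 2 mm. A picture is of the moment at which its call begins: read the wrist's pose just before it. There is no depth.
- manip.sign_off(): hands the job in; it is judged then, once.
The state is a dict: "t": time; "q": joint angles; "qd": joint speeds; "tau": joint torques, N m; "tcp_pos": TCP position; "tool_rot": TCP orientation; "force": force on the tool from outside, world axes, zero at the start; "ft_torque": the same for the moment, N m; "finger_gap": opening from 0.0 (shut) to 1.0 (fully open); "gripper_force": force on a finger pad.
Only numpy, scipy, OpenCV 4.12 (cv2) and the standard library are available. Lean on these libraries where they do the work, as an engineer would, in place of code of your own. Each camera call takes 0.05 s, during which the arm holds its last target. There are 200 camera calls.

## Working session

There is one attempt and no reset: what is moved stays moved. The work goes in short steps, Python scripts to look and compute and a tool call to move; the robot and the scene stay as the last step left them, time stands still between calls to the robot, and variables do not carry over. Pictures are saved under pics/ and viewed, at most 14 in all, crops included, and the job is handed in when it is done.

Besides the shell and the picture viewer there is one more tool, called after "Emit:" by a JSON object that holds its "fn" and its "kwargs", one argument or row to a line. step_arm: Moves the arm, as the interface text tells. Its arguments: {"type":"object","properties":{"commands":{"type":"array","items":{"type":"number"}},"jaw":{"type":"number"},"grip_force":{"type":"number"}},"required":["commands"]}

```bash
mkdir -p pics; python3 - <<'E'
from station import manip
import cv2
s=manip.sense(); print({k:(s[k]) for k in s}, manip.tcp_to_grasp)
for n in ("scene","top","wrist"):
    d=manip.snapshot(n); cv2.imwrite(f"pics/a_{n}.png",d["pixels"]); print(n,{k:(v.tolist() if hasattr(v,'tolist') else v) for k,v in d.items() if k!="pixels"})
E
```

```text
{'t': 0.0, 'q': array([-1.45651252e+00,  5.28459512e-01,  1.43389420e+00, -1.10130668e-05,
        1.18136689e+00, -1.78493515e-01]), 'qd': array([ 0.0003482 , -0.00089318, -0.00151546, -0.00106734,  0.00073975,
       -0.00057297]), 'tau': array([ 4.89847807e-04, -4.42348731e+01, -1.78027850e+01, -4.67623158e-04,
        8.54871178e-03,  7.05363874e-06]), 'tcp_pos': array([ 0.18033056, -0.59768591,  0.23034026]), 'tool_rot': array([ 9.89303435e-01,  1.45868369e-01,  2.90635519e-05, -1.06359148e-03]), 'force': array([-0.64426745,  1.34572854,  0.43906877]), 'ft_torque': array([-0.06315957,  0.05503506,  0.03499903]), 'gripper_force': 0.0, 'finger_gap': 0.9980365998362309} 0.0187
scene {'fx': 513.7802244645786, 'fy': 513.7802244645786, 'cx': 316.9708962634787, 'cy': 186.45317628502042, 'k1': 0.04788099354642876, 'R': [[-0.7314259025844502, -0.6818488174834919, 0.009916608537505752], [-0.4072608255180388, 0.4251164060592611, -0.8083406839307441], [0.5469504264802139, -0.5952799605191003, -0.5886314632921781]], 't': [0.3793832605709706, 0.2519739390294087, 1.4184388251308864]}
top {'fx': 456.32438305338854, 'fy': 456.32438305338854, 'cx': 328.2724661863478, 'cy': 197.69481194612877, 'k1': -0.09551883147494676, 'R': [[0.010473030094681942, -0.9998502426673392, 0.013777078017435971], [-0.9959198467430678, -0.01166488910344961, -0.08948513410320172], [0.0896324411354486, -0.012783684925202685, -0.9958928671779073]], 't': [-0.042924825486396714, 0.5198082063640294, 1.1343549399143604]}
wrist {'fx': 354.312244837938, 'fy': 354.312244837938, 'cx': 320.1102987337569, 'cy': 201.88902132381347, 'k1': 0.0005770926741112731, 'mount': [[0.001600175986377565, -0.9575399782041782, -0.28829607971242494, 0.07335465619751728], [0.999997667746418, 0.001114059458736958, 0.0018502359971604933, 0.0005331850894257917], [-0.0014504959618732995, -0.2882983680360724, 0.9575395276693284, -0.1429665968225504], [0.0, 0.0, 0.0, 1.0]]}
```

View pics/a_top.png

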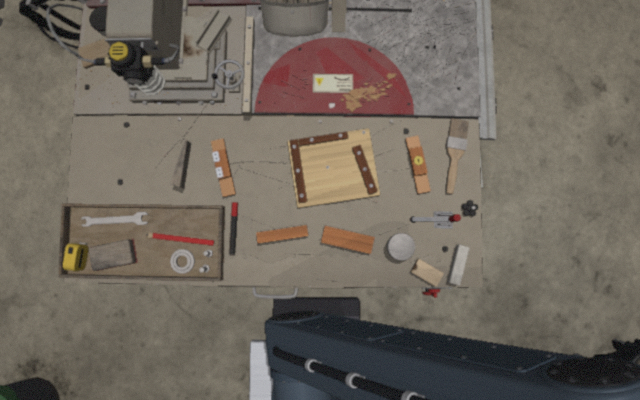

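View pics/a_scene.png

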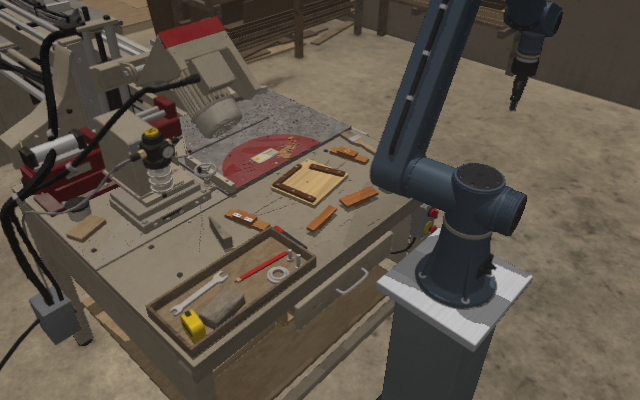

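The top view shows: board ~(335,168), hinge stile (222,167), lock stile (418,165), narrow rail (282,235), wide rail (348,240), wedge (180,165), tin (401,247), marker (234,229), brush (456,155). The image's up direction is +x and its left is +y.

```bash
cat > h.py <<'E'
import numpy as np, cv2
from scipy.spatial.transform import Rotation as Ro
from station import manip
def cam(n):
    s=manip.sense(); d=manip.snapshot(n)
    if n=="wrist":
        M=np.eye(4); M[:3,:3]=Ro.from_quat(s["tool_rot"]).as_matrix(); M[:3,3]=s["tcp_pos"]
        W=np.linalg.inv(M@np.array(d["mount"])); d["R"]=W[:3,:3]; d["t"]=W[:3,3]
    d["R"]=np.array(d["R"]); d["t"]=np.array(d["t"])
    d["K"]=np.array([[d["fx"],0,d["cx"]],[0,d["fy"],d["cy"]],[0,0,1]]); d["D"]=np.array([d["k1"],0,0,0.])
    return d
def p2w(d,uv,z):
    uv=np.array(uv,float).reshape(-1,1,2)
    n=cv2.undistortPoints(uv,d["K"],d["D"])[:,0]
    r=np.c_[n,np.ones(len(n))]@d["R"]; c=-d["R"].T@d["t"]
    return c+r*((z-c[2])/r[:,2])[:,None]
def w2p(d,X):
    return cv2.projectPoints(np.array(X,float).reshape(-1,1,3),cv2.Rodrigues(d["R"])[0],d["t"],d["K"],d["D"])[0][:,0]
def rect(pts):
    "centre, long, short, angle of the long axis (deg)"
    (c,s,a)=cv2.minAreaRect((pts[:,:2]*1000).astype(np.float32))
    if s[0]<s[1]: a+=90; s=s[::-1]
    return np.round(c,1),np.round(s,1),round((a+90)%180-90,1)
E
python3 - <<'E'
from h import *
d=cam("top"); im=d["pixels"]
hsv=cv2.cvtColor(im,cv2.COLOR_BGR2HSV)
for (u,v) in [(282,235),(348,240),(418,175),(222,185),(310,170),(180,170),(297,180)]: print(u,v,hsv[v,u])
m=cv2.inRange(hsv,(5,120,90),(16,255,255))
m[:120]=0;m[285:]=0
n,l,st,c=cv2.connectedComponentsWithStats(m)
for i in range(1,n):
    if st[i,4]>60:
        v,u=np.where(l==i); print(c[i].round(),st[i,4],*rect(p2w(d,np.c_[u,v],0.02)))
big=cv2.resize(im[115:290,165:485],None,fx=2.5,fy=2.5,interpolation=cv2.INTER_CUBIC); cv2.imwrite("pics/b.png",big)
E
```

```text
282 235 [ 12 140 153]
348 240 [ 12 136 137]
418 175 [ 13 119 116]
222 185 [ 13 116 165]
310 170 [ 19  89 184]
180 170 [ 13  41 131]
297 180 [ 11 132  79]
[326. 138.] 86 [674.6 -27.5] [65.3 12.4] -77.7
[417. 161.] 274 [ 618.7 -266.8] [73.9 33.9] 10.8
[224. 163.] 210 [605.1 237.1] [77.2 30.9] 13.9
[361. 161.] 74 [ 617.3 -121. ] [36.4 17.8] 20.6
[368. 181.] 102 [ 564.9 -140.2] [59.5 18.7] 19.8
[281. 234.] 511 [427.2  79.8] [127.6  26.3] -80.5
[347. 240.] 827 [414.9 -86.3] [126.9  41.7] 77.9
```

View pics/b.png

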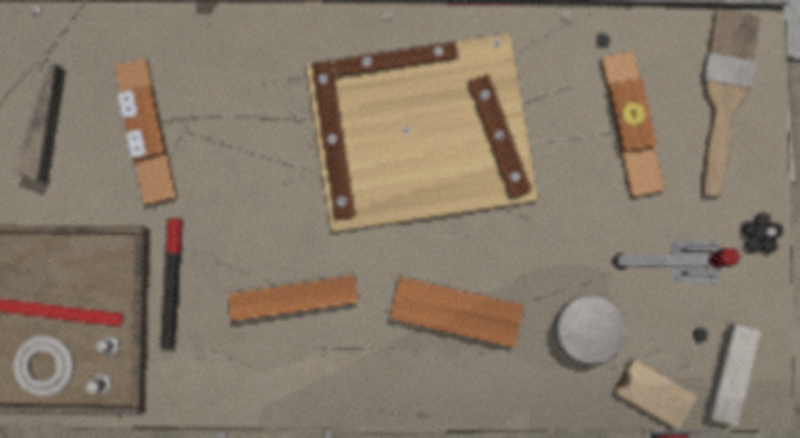

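```bash
cat >> h.py <<'E'
def go(x,y,z,psi):
    "shift (tool axes) and turn about tool z to a tool-down pose, yaw psi of tool x in deg"
    s=manip.sense(); R0=Ro.from_quat(s["tool_rot"]); p=np.degrees(np.radians(psi))
    R1=Ro.from_matrix(Ro.from_euler("z",p,degrees=True).as_matrix()@np.diag([1,-1,-1.]))
    sh=R0.inv().apply(np.array([x,y,z])-s["tcp_pos"]); tr=(R0.inv()*R1).as_rotvec(degrees=True)
    return sh.round(4),tr.round(2)
def st():
    s=manip.sense(); M=Ro.from_quat(s["tool_rot"]).as_matrix()
    print("t",round(s["t"],2),"tcp",(s["tcp_pos"]*1000).round(1),"psi",round(np.degrees(np.arctan2(M[1,0],M[0,0])),2),"F",s["force"].round(1),"gap",round(s["finger_gap"]*85,1),"gf",round(s["gripper_force"],1))
E
python3 - <<'E'
from h import *
d=cam("top")
c=np.array([(308,63),(511,35),(536,200),(332,231)])/2.5+[165,115]
print((p2w(d,c,.012)*1000).round(0)); print(go(.57,0,.27,0))
E
```

```text
[[ 670.   68.   12.]
 [ 703. -143.   12.]
 [ 530. -169.   12.]
 [ 495.   40.   12.]]
(array([ 0.5456, -0.4602, -0.0386]), array([-0.06, -0.  , 16.77]))
```

Emit:
{"fn": "step_arm", "kwargs": {
  "commands": [0.03, -0.025, 0, 0, 0, 1.6, 0.06, -0.05, 0, 0, 0, 3.2, 0.09, -0.075, 0, 0, 0, 4.8, 0.12, -0.1, 0, 0, 0, 6.4, 0.15, -0.125, 0, 0, 0, 8, 0.18, -0.15, 0, 0, 0, 9.6, 0.21, -0.175, 0, 0, 0, 11.2, 0.24, -0.2, 0, 0, 0, 12.8, 0.27, -0.225, -0.02, 0, 0, 14.4, 0.28, -0.235, -0.02, 0, 0, 16.77]
}}

```text
t: 1.25
tcp_pos: [0.3827, -0.2905, 0.2531]
tool_rot: [1.0, 0.001, 0.001, 0.001]
force: [0.1, -1.2, -0.5]
finger_gap: 0.999
gripper_force: 0.0
```

```bash
python3 -c "
from h import *
st(); print(go(.57,0,.27,0))"
```

```text
t 1.25 tcp [ 382.7 -290.5  253.1] psi 0.1 F [ 0.1 -1.2 -0.5] gap 84.9 gf 0.0
(array([ 0.1879, -0.2901, -0.0169]), array([ 0.1 , -0.15,  0.1 ]))
```

Emit:
{"fn": "step_arm", "kwargs": {
  "commands": [0.025, -0.04, 0, 0, 0, 0, 0.05, -0.08, -0.005, 0, 0, 0, 0.075, -0.12, -0.01, 0, 0, 0, 0.1, -0.16, -0.015, 0, 0, 0, 0.125, -0.2, -0.017, 0, 0, 0, 0.15, -0.24, -0.017, 0, 0, 0, 0.188, -0.27, -0.017, 0, 0, 0, 0.188, -0.29, -0.017, 0, 0, 0, 0.188, -0.29, -0.017, 0, 0, 0, 0.188, -0.29, -0.017, 0, 0, 0]
}}

```text
t: 2.25
tcp_pos: [0.5682, -0.0024, 0.268]
tool_rot: [1.0, 0.001, -0.001, 0.0]
force: [-0.8, -0.5, 0.3]
finger_gap: 1.002
gripper_force: 0.0
```

```bash
python3 - <<'E'
from h import *
st(); d=cam("wrist"); im=d["pixels"]; cv2.imwrite("pics/c.png",im)
np.savez("c.npz",R=d["R"],t=d["t"],K=d["K"],D=d["D"])
cv2.imwrite("pics/c2.png",cv2.resize(im,(800,500),interpolation=cv2.INTER_CUBIC))
E
```

```text
t 2.25 tcp [568.2  -2.4 268. ] psi 0.08 F [-0.8 -0.5  0.3] gap 85.2 gf 0.0
```

View pics/c2.png

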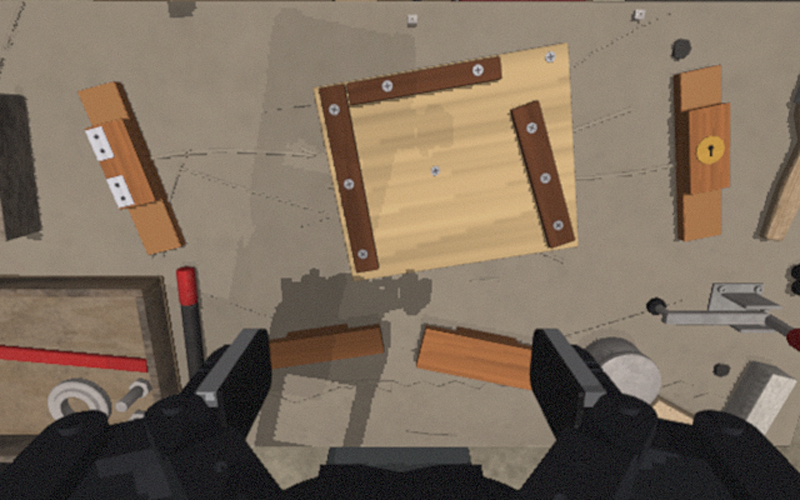

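The wrist picture (scaled by 1.25) shows the board with corners (316,88), (568,43), (578,245), (355,277). The hinge stile's full part runs from (86,128) to (163,197), the lock stile's from (689,110) to (731,187). Both long laps point to the front.

```bash
cat > fit.py <<'E'
from h import *
from scipy.optimize import least_squares
def fit(d,model,pix,x0,sc=1.25):
    model=np.array(model,float)/1000; pix=(np.array(pix,float)+.5)/sc-.5
    def X(p): 
        c,s=np.cos(p[2]),np.sin(p[2]); return np.c_[p[0]+c*model[:,0]-s*model[:,1],p[1]+s*model[:,0]+c*model[:,1],model[:,2]]
    r=least_squares(lambda p:(w2p(d,X(p))-pix).ravel(),x0,loss="soft_l1")
    p=r.x; return np.array([p[0]*1000,p[1]*1000,np.degrees(p[2])]).round(2),(r.fun.reshape(-1,2)).round(1).tolist()
E
python3 - <<'E'
from fit import *
f=np.load("c.npz"); d={k:f[k] for k in f}; im=cv2.imread("pics/c.png")
B=[(89,108,12),(89,-108,12),(-89,-108,12),(-89,108,12),(69,78,21),(69,-49,21),(48,-66.5+.1915*68,21),(-84,-66.5-.1915*64,21),(-78,80,21)]
S=[(75,17,11),(75,-17,11),(-75,17,11),(-75,-17,11),(44,17,22),(44,-17,22),(-28,17,22),(-28,-17,22)]
rb=fit(d,B,[(316,88),(568,43),(578,245),(355,277),(349,105),(501,80),(539,101),(548,247),(379,270)],[.6,-.05,.15])
rh=fit(d,S,[(79,92),(118,82),(149,255),(185,244),(86,128),(125,117),(123,210),(163,197)],[.6,.24,.2])
rl=fit(d,S,[(675,74),(720,65),(681,240),(721,236),(689,110),(730,102),(691,194),(731,187)],[.6,-.26,.2])
for n,r in (("B",rb),("H",rh),("L",rl)): print(n,*r)
def dr(M,p,loops):
    M=np.array(M,float)/1000;c,s=np.cos(np.radians(p[2])),np.sin(np.radians(p[2]))
    X=np.c_[p[0]/1000+c*M[:,0]-s*M[:,1],p[1]/1000+s*M[:,0]+c*M[:,1],M[:,2]]
    u=(w2p(d,X)+.5)*1.25-.5
    for l in loops: cv2.polylines(big,[(u[l]*16).round().astype(int)],False,(255,255,0),1,cv2.LINE_AA,4)
big=cv2.resize(im,(800,500),interpolation=cv2.INTER_CUBIC)
dr(B,rb[0],[[0,1,2,3,0],[4,5],[6,7],[4,8]]); L=[[0,1],[2,3],[4,5,7,6,4],[0,2],[1,3]]; dr(S,rh[0],L); dr(S,rl[0],L)
cv2.imwrite("pics/c3.png",big[:300])
E
```

```text
B [597.84 -49.97   9.68] [[-3.5, -0.9], [0.2, -1.8], [0.8, 0.8], [-1.7, 3.9], [0.8, 0.0], [0.4, -1.5], [-23.7, 2.2], [2.0, 1.3], [0.1, -0.3]]
H [595.28 233.34  14.51] [[0.5, -0.8], [-1.1, -1.3], [1.8, -0.2], [0.0, 1.7], [0.9, 0.0], [-0.5, 0.5], [0.2, -0.5], [-3.3, 2.4]]
L [ 609.37 -270.41   12.18] [[3.3, -0.5], [0.3, -0.6], [2.3, 1.3], [-0.0, -1.4], [-0.7, 0.8], [-0.2, 0.1], [-0.7, 0.6], [-1.2, -0.2]]
```

View pics/c3.png

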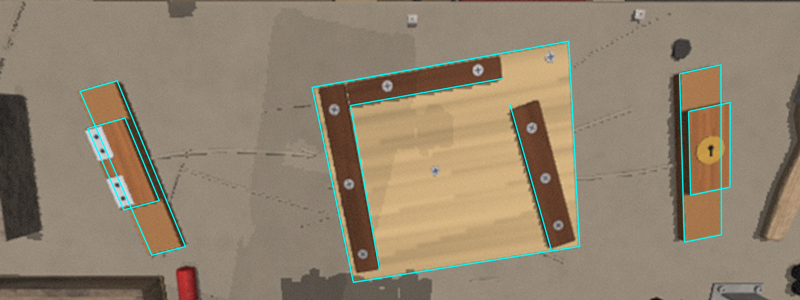

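```bash
python3 -c "
from h import *
print(go(.603,.2353,.06,14.5))"
```

```text
(array([ 0.0351, -0.2385,  0.208 ]), array([  0.02,   0.05, -14.5 ]))
```

Emit:
{"fn": "step_arm", "kwargs": {
  "commands": [0.005, -0.035, 0.02, 0, 0, -2, 0.01, -0.07, 0.045, 0, 0, -4, 0.015, -0.105, 0.075, 0, 0, -6, 0.02, -0.14, 0.105, 0, 0, -8, 0.025, -0.175, 0.135, 0, 0, -10, 0.03, -0.205, 0.165, 0, 0, -12, 0.035, -0.225, 0.19, 0, 0, -13.5, 0.035, -0.2385, 0.208, 0, 0, -14.5, 0.035, -0.2385, 0.208, 0, 0, -14.5, 0.035, -0.2385, 0.208, 0, 0, -14.5]
}}

```text
t: 3.3
tcp_pos: [0.6038, 0.2345, 0.0604]
tool_rot: [0.992, 0.126, -0.0, 0.0]
force: [0.3, -0.1, -0.0]
finger_gap: 0.999
gripper_force: 0.0
```

```bash
python3 - <<'E'
from h import *
st(); print(go(.603,.2353,.009,14.5)); d=cam("wrist"); im=d["pixels"]; cv2.imwrite("pics/d.png",im)
E
```

```text
t 3.3 tcp [603.8 234.5  60.4] psi 14.42 F [ 0.3 -0.1 -0. ] gap 84.9 gf 0.0
(array([-0.0005, -0.001 ,  0.0514]), array([ 0.03,  0.04, -0.08]))
```

View pics/d.png

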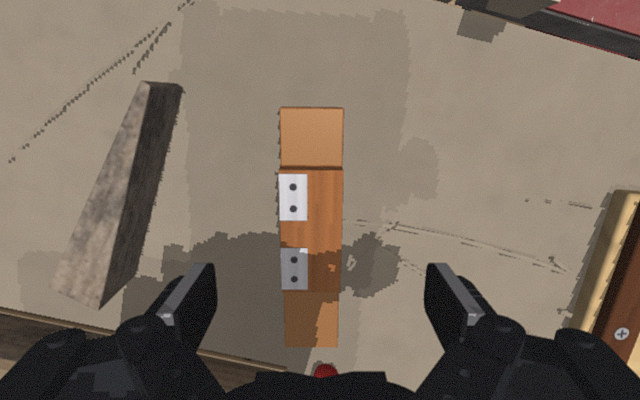

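The stile sits centred between the fingers, with its full part on rows 168–291. The wedge lies to the left, thin end at (143–183, 85) and thick end at (54–103, 300).

```bash
python3 - <<'E'
from fit import *
d=cam("wrist")
S=[(75,17,11),(75,-17,11),(-75,17,11),(-75,-17,11),(44,17,22),(44,-17,22),(-28,-17,22)]
r=fit(d,S,[(281,107),(344,107),(286,346),(338,346),(277,172),(344,168),(342,291)],[.6,.235,.25],1); print(r)
p=r[0]; c=np.radians(p[2]); print(go((p[0]+8*np.cos(c))/1000,(p[1]+8*np.sin(c))/1000,.009,p[2]))
E
```

```text
(array([596.23, 236.19,  14.23]), [[-1.4, -0.2], [0.0, 0.1], [0.1, 0.1], [0.5, 0.3], [2.0, -3.2], [0.0, 1.1], [-0.9, 0.1]])
(array([ 0.0001, -0.0038,  0.0528]), array([ 0.03, -0.12,  0.16]))
```

Emit:
{"fn": "step_arm", "kwargs": {
  "commands": [0, -0.0035, 0.02, 0, 0, 0, 0, -0.0035, 0.035, 0, 0, 0, 0, -0.0035, 0.047, 0, 0, 0, 0, -0.0035, 0.0515, 0, 0, 0, 0, -0.0035, 0.0515, 0, 0, 0, 0, -0.0035, 0.0515, 0, 0, 0, 0, -0.0035, 0.0515, 0, 0, 0, 0, -0.0035, 0.0515, 0, 0, 0, 0, -0.0035, 0.0515, 0, 0, 0, 0, -0.0035, 0.0515, 0, 0, 0],
  "jaw": 75
}}

```text
t: 4.4
tcp_pos: [0.6029, 0.2395, 0.0091]
tool_rot: [0.992, 0.126, 0.0, -0.0]
force: [-0.2, -0.4, 0.0]
finger_gap: 0.751
gripper_force: 0.0
```

Emit:
{"fn": "step_arm", "kwargs": {
  "commands": [0, 0, 0, 0, 0, 0, 0, 0, 0, 0, 0, 0, 0, 0, 0, 0, 0, 0, 0, 0, 0, 0, 0, 0, 0, 0, 0, 0, 0, 0, 0, 0, 0, 0, 0, 0, 0, 0, 0, 0, 0, 0, 0, 0, 0, 0, 0, 0, 0, 0, -0.02, 0, 0, 0, 0, 0, -0.05, 0, 0, 0],
  "jaw": 20,
  "grip_force": 40
}}

```text
t: 5.4
tcp_pos: [0.6002, 0.2387, 0.0565]
tool_rot: [0.992, 0.126, -0.004, 0.0]
force: [0.4, 0.2, -0.8]
finger_gap: 0.386
gripper_force: 41.1
```

```bash
python3 -c "
from h import *
st()"
```

```text
t 5.4 tcp [600.2 238.7  56.5] psi 14.5 F [ 0.4  0.2 -0.8] gap 32.8 gf 41.1
```

```bash
cat >> h.py <<'E'
import json,os
def B(x,y):
    "board mm -> world m"
    p=json.load(open("board.json")); c,s=np.cos(np.radians(p[2])),np.sin(np.radians(p[2]))
    return (p[0]+c*x-s*y)/1000,(p[1]+s*x+c*y)/1000
def inB(X,Y):
    p=json.load(open("board.json")); c,s=np.cos(np.radians(p[2])),np.sin(np.radians(p[2])); a,b=X*1000-p[0],Y*1000-p[1]
    return round(c*a+s*b,1),round(c*b-s*a,1)
E
echo '[597.84,-49.97,9.68]'>board.json; python3 -c "
from h import *
print(go(*B(-1.5,60),.10,9.68))"
```

```text
(array([-0.0713,  0.219 , -0.043 ]), array([0.  , 0.4 , 4.82]))
```

Emit:
{"fn": "step_arm", "kwargs": {
  "commands": [-0.005, 0.02, -0.03, 0, 0, 0, -0.015, 0.05, -0.043, 0, 0, 1, -0.025, 0.085, -0.043, 0, 0, 2, -0.035, 0.12, -0.043, 0, 0, 3, -0.05, 0.155, -0.043, 0, 0, 4, -0.06, 0.185, -0.043, 0, 0, 4.8, -0.0713, 0.21, -0.043, 0, 0, 4.8, -0.0713, 0.219, -0.043, 0, 0, 4.8, -0.0713, 0.219, -0.043, 0, 0, 4.8, -0.0713, 0.219, -0.043, 0, 0, 4.8]
}}

```text
t: 6.4
tcp_pos: [0.5885, 0.0103, 0.1015]
tool_rot: [0.996, 0.085, -0.0, -0.0]
force: [-0.1, 0.2, -0.0]
finger_gap: 0.39
gripper_force: 41.1
```

```bash
python3 - <<'E'
from h import *
st(); d=cam("wrist"); im=d["pixels"]; cv2.imwrite("pics/e.png",im); np.savez("e.npz",**{k:d[k] for k in ("R","t","K","D")})
cv2.imwrite("pics/e2.png",cv2.resize(im,(800,500),interpolation=cv2.INTER_CUBIC))
E
```

```text
t 6.4 tcp [588.5  10.3 101.5] psi 9.71 F [-0.1  0.2 -0. ] gap 33.1 gf 41.1
```

View pics/e2.png

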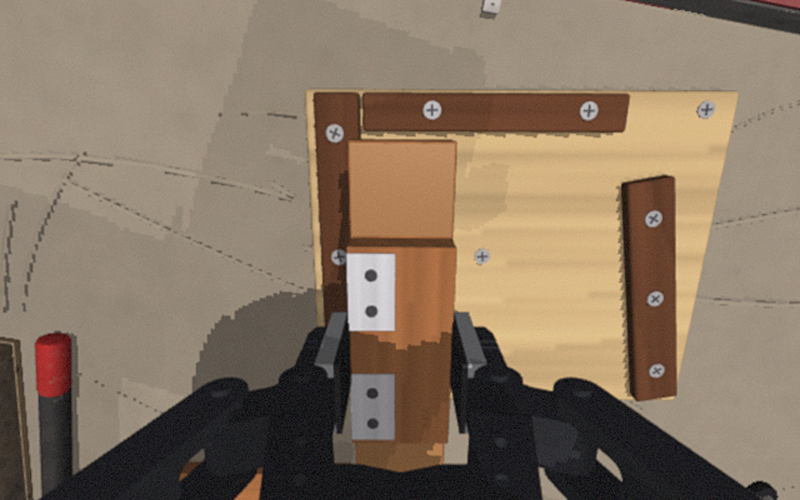

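The held stile is straight. Its far end is at (349–455, 141); the fence's inner edge is at column 361 and the end stop's inner edge at row 131.

```bash
python3 - <<'E'
from fit import *
f=np.load("e.npz"); d={k:f[k] for k in f}
r=fit(d,[(89,108,12),(89,-108,12),(87,80,21),(69,-49,21),(69,78,21)],[(307,90),(738,91),(360,94),(628,131),(364,132)],[.598,-.05,.17]); print(r)
z=92.5
q=fit(d,[(75,17,11+z),(75,-17,11+z),(44,17,22+z),(44,-17,22+z)],[(349,142),(455,141),(347,246),(455,247)],[.58,.01,.17]); print(q)
json.dump(r[0].tolist(),open("board.json","w"))
print("stile in board",inB(q[0][0]/1000,q[0][1]/1000),"tcp",inB(.5885,.0103))
E
```

```text
(array([597.19, -50.91,   9.74]), [[-1.7, -0.1], [3.5, -0.5], [0.1, -0.6], [-1.8, 1.4], [0.9, 0.4]])
(array([580.85,   7.8 ,   9.71]), [[-2.0, -0.9], [1.2, -0.0], [-1.0, 0.9], [1.6, 0.2]])
stile in board (np.float64(-6.2), np.float64(60.6)) tcp (np.float64(1.8), np.float64(61.8))
```

Emit:
{"fn": "step_arm", "kwargs": {
  "commands": [-0.004, 0, 0.02, 0, 0, 0, -0.004, 0, 0.04, 0, 0, 0, -0.004, 0, 0.055, 0, 0, 0, -0.004, 0, 0.068, 0, 0, 0, -0.004, 0, 0.075, 0, 0, 0, -0.004, 0, 0.079, 0, 0, 0, -0.004, 0, 0.0795, 0, 0, 0, -0.004, 0, 0.08, 0, 0, 0, -0.004, 0, 0.08, 0, 0, 0, -0.004, 0, 0.08, 0, 0, 0]
}}

```text
t: 7.45
tcp_pos: [0.585, 0.0087, 0.0224]
tool_rot: [0.996, 0.085, 0.001, 0.0]
force: [0.6, -0.9, -0.3]
finger_gap: 0.384
gripper_force: 41.1
```

```bash
python3 -c "
from h import *
st();s=manip.sense();print(inB(*s['tcp_pos'][:2]))"
```

```text
t 7.45 tcp [585.    8.7  22.4] psi 9.7 F [ 0.6 -0.9 -0.3] gap 32.6 gf 41.1
(np.float64(-1.9), np.float64(60.8))
```

Emit:
{"fn": "step_arm", "kwargs": {
  "commands": [0, 0, 0.001, 0, 0, 0, 0, -0.001, 0.001, 0, 0, 0, 0, -0.002, 0.001, 0, 0, 0, 0, -0.003, 0.001, 0, 0, 0, 0.001, -0.0035, 0.001, 0, 0, 0, 0.002, -0.0035, 0.001, 0, 0, 0, 0.003, -0.0035, 0.001, 0, 0, 0, 0.004, -0.0035, 0.001, 0, 0, 0, 0.005, -0.0035, 0.001, 0, 0, 0, 0.005, -0.0035, 0.001, 0, 0, 0],
  "grip_force": 30
}}

```text
t: 8.45
tcp_pos: [0.5869, 0.0133, 0.0211]
tool_rot: [0.996, 0.085, -0.002, -0.0]
force: [-4.1, -1.9, 6.4]
finger_gap: 0.384
gripper_force: 42.0
```

```bash
python3 -c "
from h import *
st();s=manip.sense();print(inB(*s['tcp_pos'][:2]))"
```

```text
t 8.45 tcp [586.9  13.3  21.1] psi 9.75 F [-4.1 -1.9  6.4] gap 32.7 gf 42.0
(np.float64(0.7), np.float64(65.0))
```

Emit:
{"fn": "step_arm", "kwargs": {
  "commands": [0.001, -0.001, 0, 0, 0, 0, 0.002, -0.002, 0, 0, 0, 0, 0.003, -0.003, 0, 0, 0, 0, 0.004, -0.003, 0, 0, 0, 0, 0.004, -0.003, 0, 0, 0, 0, 0.004, -0.003, 0, 0, 0, 0, 0.004, -0.003, 0, 0, 0, 0, 0.004, -0.003, 0, 0, 0, 0, 0.004, -0.003, 0, 0, 0, 0, 0.004, -0.003, 0, 0, 0, 0]
}}

```text
t: 9.45
tcp_pos: [0.5871, 0.0136, 0.021]
tool_rot: [0.996, 0.086, -0.006, 0.001]
force: [-11.0, -14.1, 11.3]
finger_gap: 0.381
gripper_force: 42.4
```

```bash
python3 -c "
from h import *
st();s=manip.sense();print(inB(*s['tcp_pos'][:2]))
d=cam('wrist');cv2.imwrite('pics/f2.png',cv2.resize(d['pixels'],(800,500)))"
```

```text
t 9.45 tcp [587.1  13.6  21. ] psi 9.87 F [-11.  -14.1  11.3] gap 32.4 gf 42.4
(np.float64(1.0), np.float64(65.3))
```

View pics/f2.png

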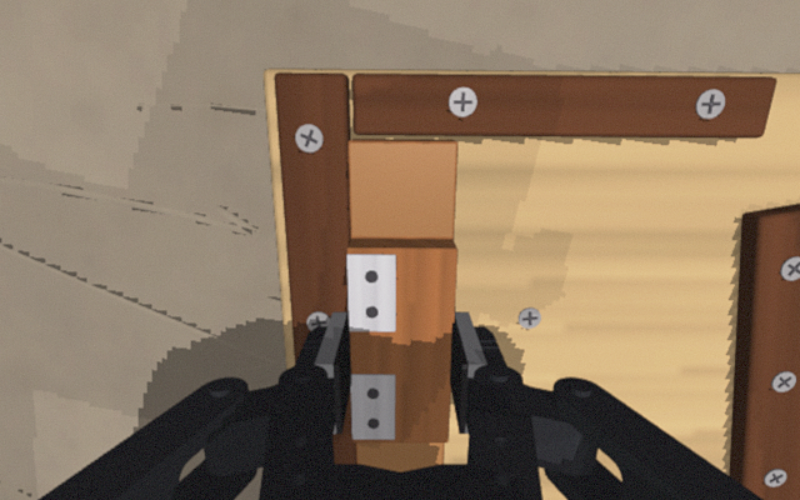

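Emit:
{"fn": "step_arm", "kwargs": {
  "commands": [0, 0, 0, 0, 0, 0, 0, 0, 0, 0, 0, 0, 0, 0, 0, 0, 0, 0, -0.003, 0.003, 0, 0, 0, 0, -0.003, 0.003, 0, 0, 0, 0, -0.003, 0.003, -0.01, 0, 0, 0, -0.003, 0.003, -0.04, 0, 0, 0, -0.003, 0.003, -0.08, 0, 0, 0, -0.003, 0.003, -0.1, 0, 0, 0, -0.003, 0.003, -0.1, 0, 0, 0],
  "jaw": 55
}}

```text
t: 10.5
tcp_pos: [0.5927, 0.0131, 0.1249]
tool_rot: [0.996, 0.085, 0.004, 0.001]
force: [0.1, 0.1, -0.0]
finger_gap: 0.55
gripper_force: 0.0
```

```bash
echo '[596.3,-48.7,9.8]'>board.json; python3 -c "
from h import *
st();print(go(.6172,-.2687,.07,12.2))
d=cam('wrist');cv2.imwrite('pics/g.png',d['pixels'])"
```

```text
t 10.5 tcp [592.7  13.1 124.9] psi 9.72 F [ 0.1  0.1 -0. ] gap 46.8 gf 0.0
(array([-0.0238,  0.2817,  0.0555]), array([ 0.16, -0.46, -2.48]))
```

Emit:
{"fn": "step_arm", "kwargs": {
  "commands": [-0.004, 0.035, 0, 0, 0, 0, -0.008, 0.075, 0, 0, 0, -0.5, -0.012, 0.115, 0, 0, 0, -1, -0.016, 0.155, 0, 0, 0, -1.5, -0.02, 0.195, 0.005, 0, 0, -2, -0.0238, 0.235, 0.02, 0, 0, -2.5, -0.0238, 0.265, 0.04, 0, 0, -2.5, -0.0238, 0.2817, 0.0555, 0.16, -0.46, -2.5, -0.0238, 0.2817, 0.0555, 0.16, -0.46, -2.5, -0.0238, 0.2817, 0.0555, 0.16, -0.46, -2.5],
  "jaw": 75
}}

```text
t: 11.55
tcp_pos: [0.6128, -0.2674, 0.0638]
tool_rot: [0.994, 0.106, -0.005, -0.002]
force: [0.5, 0.7, -0.0]
finger_gap: 0.75
gripper_force: 0.0
```

```bash
python3 - <<'E'
from h import *
st(); d=cam("wrist"); im=d["pixels"]; cv2.imwrite("pics/h.png",im); np.savez("h.npz",**{k:d[k] for k in ("R","t","K","D")})
g=cv2.imread("pics/g.png"); cv2.imwrite("pics/h2.png",np.hstack([cv2.resize(g,(400,250),interpolation=cv2.INTER_AREA),np.zeros((250,0,3),np.uint8)]) if 0 else np.vstack([im[:330],g[40:280]]))
E
```

```text
t 11.55 tcp [ 612.8 -267.4   63.8] psi 12.17 F [ 0.5  0.7 -0. ] gap 63.8 gf 0.0
```

View pics/h2.png

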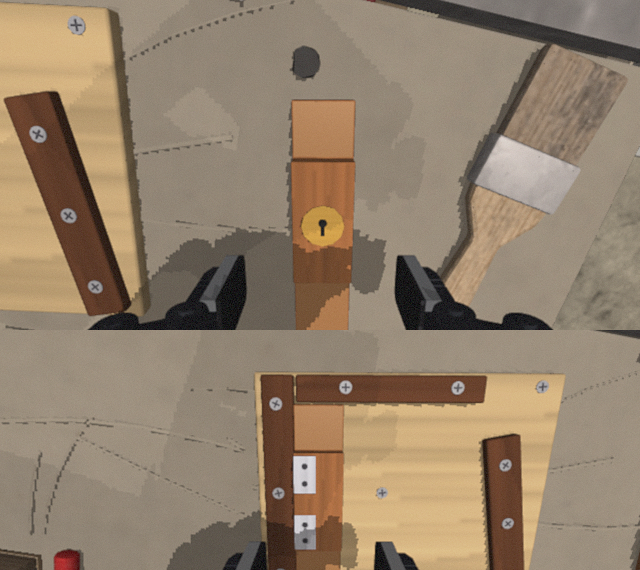

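The hinge stile is seated against fence and stop. The lock stile is centred, far end at row 100 and full part on rows 160–283; the brush handle is near (450,290).

```bash
python3 - <<'E'
from fit import *
f=np.load("h.npz"); d={k:f[k] for k in f}
r=fit(d,[(75,17,11),(75,-17,11),(44,17,22),(44,-17,22),(-28,17,22),(-28,-17,22)],[(293,100),(355,100),(293,160),(355,160),(294,283),(352,283)],[.609,-.27,.2],1); print(r)
p=r[0]; c=np.radians(p[2]); 
g=go((p[0]+7.5*np.cos(c))/1000,(p[1]+7.5*np.sin(c))/1000,.009,p[2]); print(g)
br=p2w(d,[(465,235),(443,290)],.012)*1000
print([(np.cos(c)*(b[0]-p[0])+np.sin(c)*(b[1]-p[1]),-np.sin(c)*(b[0]-p[0])+np.cos(c)*(b[1]-p[1])) for b in br])
E
```

```text
(array([ 609.17, -270.72,   12.1 ]), [[-1.1, -0.8], [1.2, -0.6], [-1.6, 1.1], [1.1, 1.4], [0.0, -0.4], [0.1, -0.1]])
(array([0.0032, 0.0031, 0.0557]), array([-0.28,  0.53,  0.13]))
[(np.float64(-1.586538584507176), np.float64(-83.58670843146842)), (np.float64(-38.46511471813791), np.float64(-74.54022967698319))]
```

Emit:
{"fn": "step_arm", "kwargs": {
  "commands": [0.0032, 0.002, 0.015, -0.28, 0.53, 0, 0.0032, 0.002, 0.03, -0.28, 0.53, 0, 0.0032, 0.002, 0.045, -0.28, 0.53, 0, 0.0032, 0.002, 0.0545, -0.28, 0.53, 0, 0.0032, 0.002, 0.0545, -0.28, 0.53, 0, 0.0032, 0.002, 0.0545, -0.28, 0.53, 0, 0.0032, 0.002, 0.0545, -0.28, 0.53, 0, 0.0032, 0.002, 0.0545, -0.28, 0.53, 0, 0.0032, 0.002, 0.0545, -0.28, 0.53, 0, 0.0032, 0.002, 0.0545, -0.28, 0.53, 0],
  "jaw": 75
}}

```text
t: 12.6
tcp_pos: [0.6173, -0.2698, 0.0112]
tool_rot: [0.994, 0.106, 0.001, 0.001]
force: [0.3, 0.2, -0.2]
finger_gap: 0.751
gripper_force: 0.0
```

Emit:
{"fn": "step_arm", "kwargs": {
  "commands": [0, 0, 0, 0, 0, 0, 0, 0, 0, 0, 0, 0, 0, 0, 0, 0, 0, 0, 0, 0, 0, 0, 0, 0, 0, 0, 0, 0, 0, 0, 0, 0, 0, 0, 0, 0, 0, 0, 0, 0, 0, 0, 0, 0, 0, 0, 0, 0, 0, 0, -0.02, 0, 0, 0, 0, 0, -0.06, 0, 0, 0],
  "jaw": 20,
  "grip_force": 30
}}

```text
t: 13.6
tcp_pos: [0.6138, -0.2676, 0.067]
tool_rot: [0.994, 0.106, -0.003, -0.002]
force: [0.7, -0.6, -1.2]
finger_gap: 0.389
gripper_force: 30.6
```

```bash
python3 -c "
from h import *
st();print(go(*B(-1,-35.5),.09,9.8))"
```

```text
t 13.6 tcp [ 613.8 -267.6   67. ] psi 12.2 F [ 0.7 -0.6 -1.2] gap 33.1 gf 30.6
(array([ 0.0265, -0.1824, -0.0222]), array([-0.29,  0.34,  2.4 ]))
```

Emit:
{"fn": "step_arm", "kwargs": {
  "commands": [0.003, -0.025, -0.0222, 0, 0, 0.4, 0.006, -0.055, -0.0222, 0, 0, 0.8, 0.01, -0.085, -0.0222, 0, 0, 1.2, 0.015, -0.115, -0.0222, 0, 0, 1.6, 0.02, -0.145, -0.0222, 0, 0, 2, 0.0265, -0.17, -0.0222, -0.29, 0.34, 2.4, 0.0265, -0.1824, -0.0222, -0.29, 0.34, 2.4, 0.0265, -0.1824, -0.0222, -0.29, 0.34, 2.4, 0.0265, -0.1824, -0.0222, -0.29, 0.34, 2.4, 0.0265, -0.1824, -0.0222, -0.29, 0.34, 2.4]
}}

```text
t: 14.6
tcp_pos: [0.6047, -0.0871, 0.0927]
tool_rot: [0.996, 0.085, 0.004, 0.003]
force: [0.2, -0.2, 0.1]
finger_gap: 0.387
gripper_force: 30.6
```

```bash
python3 -c "
from h import *
st();print(go(*B(-1,-35.5),.025,9.8))"
```

```text
t 14.6 tcp [604.7 -87.1  92.7] psi 9.74 F [ 0.2 -0.2  0.1] gap 32.9 gf 30.6
(array([-0.0033, -0.0043,  0.0676]), array([ 0.43, -0.45, -0.06]))
```

Emit:
{"fn": "step_arm", "kwargs": {
  "commands": [-0.0033, -0.004, 0.015, 0.41, -0.41, 0, -0.0033, -0.004, 0.03, 0.41, -0.41, 0, -0.0033, -0.004, 0.045, 0.41, -0.41, 0, -0.0033, -0.004, 0.057, 0.41, -0.41, 0, -0.0033, -0.004, 0.063, 0.41, -0.41, 0, -0.0033, -0.004, 0.067, 0.41, -0.41, 0, -0.0033, -0.004, 0.067, 0.41, -0.41, 0, -0.0033, -0.004, 0.067, 0.41, -0.41, 0, -0.0033, -0.004, 0.067, 0.41, -0.41, 0, -0.0033, -0.004, 0.067, 0.41, -0.41, 0]
}}

```text
t: 15.6
tcp_pos: [0.6013, -0.0827, 0.0262]
tool_rot: [0.996, 0.086, 0.001, 0.0]
force: [0.5, 0.7, -0.3]
finger_gap: 0.39
gripper_force: 30.6
```

```bash
python3 -c "
from h import *
st();print(go(*B(3,-35.5),.023,9.8)); s=manip.sense();print(inB(*s['tcp_pos'][:2]))"
```

```text
t 15.6 tcp [601.3 -82.7  26.2] psi 9.82 F [ 0.5  0.7 -0.3] gap 33.1 gf 30.6
(array([0.0038, 0.0012, 0.0033]), array([ 0.01, -0.08,  0.02]))
(np.float64(-0.8), np.float64(-34.3))
```

Lower to the board, shift 1.2 mm right, then push against the end stop.

Emit:
{"fn": "step_arm", "kwargs": {
  "commands": [0, 0.0012, 0.0015, 0, 0, 0, 0, 0.0012, 0.003, 0, 0, 0, 0.001, 0.0012, 0.0035, 0, 0, 0, 0.002, 0.0012, 0.0035, 0, 0, 0, 0.003, 0.0012, 0.0035, 0, 0, 0, 0.004, 0.0012, 0.0035, 0, 0, 0, 0.005, 0.0012, 0.0035, 0, 0, 0, 0.006, 0.0012, 0.0035, 0, 0, 0, 0.0065, 0.0012, 0.0035, 0, 0, 0, 0.0065, 0.0012, 0.0035, 0, 0, 0]
}}

```text
t: 16.6
tcp_pos: [0.6049, -0.0829, 0.023]
tool_rot: [0.996, 0.086, -0.003, -0.0]
force: [-6.2, -1.9, 9.7]
finger_gap: 0.389
gripper_force: 31.6
```

```bash
python3 -c "
from h import *
st(); s=manip.sense();print(inB(*s['tcp_pos'][:2]))
d=cam('wrist');cv2.imwrite('pics/i2.png',cv2.resize(d['pixels'],(800,500)))"
```

```text
t 16.6 tcp [604.9 -82.9  23. ] psi 9.85 F [-6.2 -1.9  9.7] gap 33.1 gf 31.6
(np.float64(2.6), np.float64(-35.2))
```

View pics/i2.png

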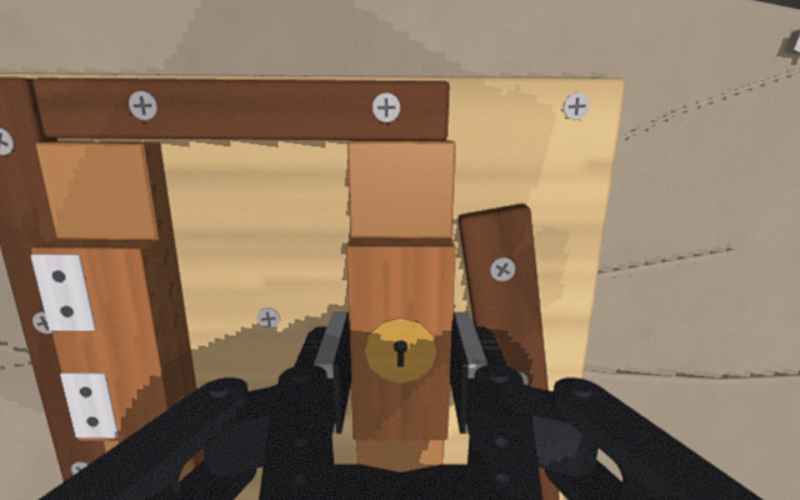

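Emit:
{"fn": "step_arm", "kwargs": {
  "commands": [-0.002, 0.001, 0, 0, 0, 0, -0.002, 0.001, 0, 0, 0, 0, -0.002, 0.001, 0, 0, 0, 0, -0.002, 0.001, 0, 0, 0, 0, -0.002, 0.001, 0, 0, 0, 0, -0.002, 0.001, 0, 0, 0, 0, -0.002, 0.001, 0, 0, 0, 0, -0.002, 0.001, 0, 0, 0, 0, -0.002, 0.001, 0, 0, 0, 0, -0.002, 0.001, 0, 0, 0, 0]
}}

```text
t: 17.65
tcp_pos: [0.6049, -0.0833, 0.023]
tool_rot: [0.996, 0.085, -0.001, -0.001]
force: [-1.8, 2.3, 6.5]
finger_gap: 0.387
gripper_force: 31.4
```

Emit:
{"fn": "step_arm", "kwargs": {
  "commands": [0, 0, 0, 0, 0, 0, 0, 0, 0, 0, 0, 0, 0, 0, 0, 0, 0, 0, 0, 0, 0, 0, 0, 0, 0, 0, 0, 0, 0, 0, 0, 0, -0.01, 0, 0, 0, 0, 0, -0.03, 0, 0, 0, 0, 0, -0.06, 0, 0, 0, 0, 0, -0.09, 0, 0, 0, 0, 0, -0.11, 0, 0, 0],
  "jaw": 55
}}

```text
t: 18.65
tcp_pos: [0.6066, -0.0843, 0.135]
tool_rot: [0.996, 0.085, 0.002, 0.0]
force: [0.1, 0.5, -0.9]
finger_gap: 0.55
gripper_force: 0.0
```

```bash
python3 - <<'E'
from h import *
st(); print(go(.415,-.086,.09,77.9))
d=cam('wrist');cv2.imwrite('pics/j.png',d['pixels']); np.savez("j.npz",**{k:d[k] for k in ("R","t","K","D")})
E
```

```text
t 18.65 tcp [606.6 -84.3 135. ] psi 9.81 F [ 0.1  0.5 -0.9] gap 46.7 gf 0.0
(array([-0.1892, -0.031 ,  0.0444]), array([  0.17,  -0.12, -68.09]))
```

Emit:
{"fn": "step_arm", "kwargs": {
  "commands": [-0.02, -0.003, 0, 0, 0, -7, -0.045, -0.007, 0, 0, 0, -14, -0.07, -0.011, 0, 0, 0, -21, -0.095, -0.015, 0, 0, 0, -28, -0.12, -0.02, 0, 0, 0, -36, -0.145, -0.025, 0.01, 0, 0, -44, -0.17, -0.03, 0.02, 0, 0, -52, -0.189, -0.031, 0.03, 0, 0, -60, -0.189, -0.031, 0.044, 0, 0, -68, -0.189, -0.031, 0.044, 0, 0, -68],
  "jaw": 85
}}

```text
t: 19.7
tcp_pos: [0.413, -0.0854, 0.0873]
tool_rot: [0.779, 0.628, -0.0, -0.001]
force: [-0.3, -0.4, 0.2]
finger_gap: 0.853
gripper_force: 0.0
```

```bash
python3 - <<'E'
from h import *
st(); d=cam("wrist"); im=d["pixels"]; cv2.imwrite("pics/k.png",im); np.savez("k.npz",**{k:d[k] for k in ("R","t","K","D")})
j=cv2.imread("pics/j.png"); cv2.imwrite("pics/k2.png",np.vstack([im[:330],j[40:290]]))
E
```

```text
t 19.7 tcp [413.  -85.4  87.3] psi 77.75 F [-0.3 -0.4  0.2] gap 72.5 gf 0.0
```

View pics/k2.png

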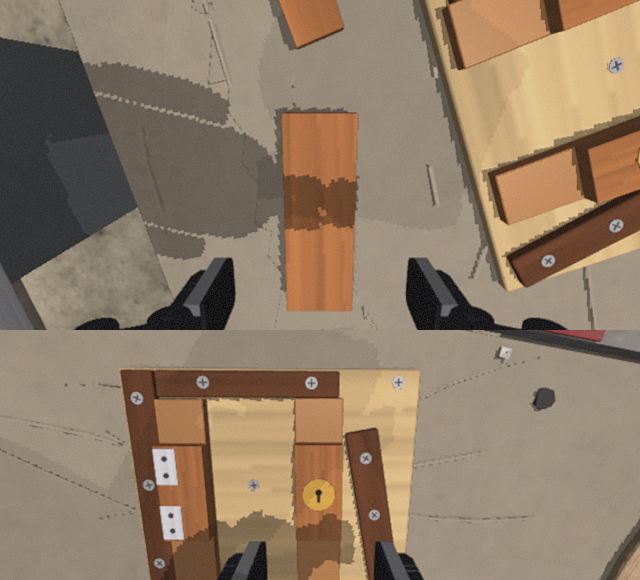

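The wide rail spans (282,113)–(352,310), about centred between the fingers. In the lower picture the lock stile is against the stop, parallel to the hinge stile.

```bash
python3 - <<'E'
from fit import *
f=np.load("j.npz"); d={k:f[k] for k in f}
X=p2w(d,[(206,109),(295,109),(206,154),(295,154)],.023); print([inB(*x[:2]) for x in X])
f=np.load("k.npz"); d={k:f[k] for k in f}
r=fit(d,[(-22,65,22),(22,65,22),(-22,-65,22),(22,-65,22)],[(282,113),(357,113),(288,310),(352,310)],[.415,-.086,-.2],1); print(r)
p=r[0]; print(go(p[0]/1000,p[1]/1000,.010,90+p[2]))
E
```

```text
[(np.float64(68.6), np.float64(41.6)), (np.float64(68.7), np.float64(-20.4)), (np.float64(37.2), np.float64(44.4)), (np.float64(37.2), np.float64(-19.8))]
(array([412.65, -87.13, -12.05]), [[-1.0, -0.3], [1.1, -0.4], [-0.5, 0.6], [0.5, 0.5]])
(array([-0.0018, -0.0009,  0.0779]), array([-0.05, -0.04, -0.32]))
```

Emit:
{"fn": "step_arm", "kwargs": {
  "commands": [-0.0018, -0.0005, 0.02, 0, 0, -0.2, -0.0018, -0.0005, 0.04, 0, 0, -0.2, -0.0018, -0.0005, 0.06, 0, 0, -0.2, -0.0018, -0.0005, 0.074, 0, 0, -0.2, -0.0018, -0.0005, 0.08, 0, 0, -0.2, -0.0018, -0.0005, 0.082, 0, 0, -0.2, -0.0018, -0.0005, 0.082, 0, 0, -0.2, -0.0018, -0.0005, 0.082, 0, 0, -0.2, -0.0018, -0.0005, 0.082, 0, 0, -0.2, -0.0018, -0.0005, 0.082, 0, 0, -0.2]
}}

```text
t: 20.75
tcp_pos: [0.4136, -0.0874, 0.0066]
tool_rot: [0.777, 0.629, 0.0, 0.0]
force: [-0.6, -0.0, -0.6]
finger_gap: 0.85
gripper_force: 0.0
```

Emit:
{"fn": "step_arm", "kwargs": {
  "commands": [0, 0, 0, 0, 0, 0, 0, 0, 0, 0, 0, 0, 0, 0, 0, 0, 0, 0, 0, 0, 0, 0, 0, 0, 0, 0, 0, 0, 0, 0, 0, 0, 0, 0, 0, 0, 0, 0, 0, 0, 0, 0, 0, 0, -0.02, 0, 0, 0, 0, 0, -0.05, 0, 0, 0, 0, 0, -0.085, 0, 0, 0],
  "jaw": 30,
  "grip_force": 30
}}

```text
t: 21.75
tcp_pos: [0.4124, -0.0869, 0.0911]
tool_rot: [0.777, 0.629, -0.0, -0.002]
force: [0.2, -0.7, -0.6]
finger_gap: 0.51
gripper_force: 31.2
```

```bash
python3 -c "
from h import *
st();print(go(*B(-59,13.5),.09,99.8))"
```

```text
t 21.75 tcp [412.4 -86.9  91.1] psi 77.99 F [ 0.2 -0.7 -0.6] gap 43.4 gf 31.2
(array([0.0663, 0.1121, 0.0009]), array([ -0.16,  -0.11, -21.81]))
```

Emit:
{"fn": "step_arm", "kwargs": {
  "commands": [0.01, 0.016, 0, 0, 0, -3, 0.02, 0.032, 0, 0, 0, -6, 0.03, 0.05, 0, 0, 0, -9, 0.04, 0.07, 0, 0, 0, -13, 0.05, 0.09, 0, 0, 0, -17, 0.06, 0.105, 0, 0, 0, -20, 0.0663, 0.112, 0, 0, 0, -21.8, 0.0663, 0.112, 0, 0, 0, -21.8, 0.0663, 0.112, 0, 0, 0, -21.8, 0.0663, 0.112, 0, 0, 0, -21.8]
}}

```text
t: 22.75
tcp_pos: [0.5352, -0.0457, 0.0909]
tool_rot: [0.644, 0.765, -0.0, -0.001]
force: [-0.3, 0.0, -0.9]
finger_gap: 0.503
gripper_force: 31.3
```

```bash
python3 - <<'E'
from h import *
st(); print(go(*B(-59,13.5),.05,99.8)); d=cam("wrist"); im=d["pixels"]; cv2.imwrite("pics/l.png",im); np.savez("l.npz",**{k:d[k] for k in ("R","t","K","D")})
cv2.imwrite("pics/l2.png",cv2.resize(im,(800,500),interpolation=cv2.INTER_CUBIC))
E
```

```text
t 22.75 tcp [535.2 -45.7  90.9] psi 99.76 F [-0.3  0.  -0.9] gap 42.8 gf 31.3
(array([0.0001, 0.0007, 0.0409]), array([-0.09, -0.07, -0.04]))
```

View pics/l2.png

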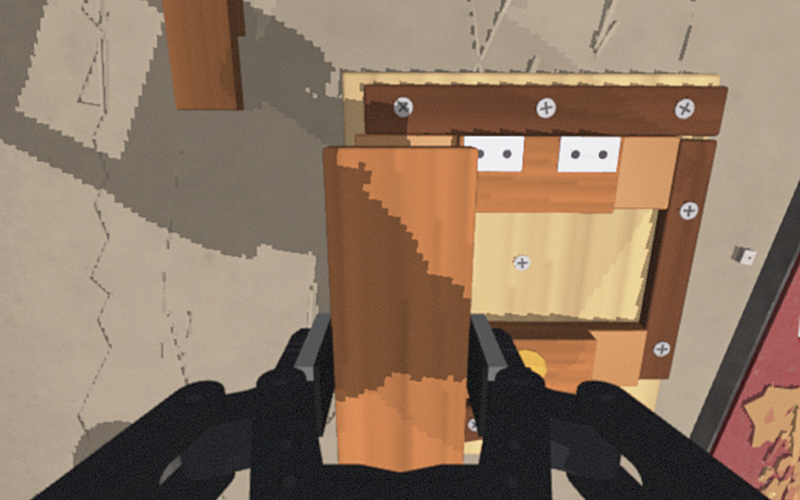

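The held rail's end is at (323–477, 148). The hinge lap's corner is at (356,135) and the stile's inner top edge runs (477,214)–(613,212).

```bash
python3 - <<'E'
from h import *
f=np.load("l.npz"); d={k:f[k] for k in f}; g=lambda uv,z:[inB(*x[:2]) for x in p2w(d,(np.array(uv,float)+.5)/1.25-.5,z)]
print("rail end",g([(323,149),(477,148)],.1063)); print("lap corner (-81,80)",g([(356,135)],.023)); print("inner edge y46; x38",g([(477,214),(613,212)],.034))
print("fence y80",g([(380,135),(720,135)],.021)); s=manip.sense(); print(inB(*s['tcp_pos'][:2]))
E
```

```text
rail end [(np.float64(-81.4), np.float64(78.0)), (np.float64(-38.1), np.float64(78.3))]
lap corner (-81,80) [(np.float64(-80.1), np.float64(79.0))]
inner edge y46; x38 [(np.float64(-24.4), np.float64(44.3)), (np.float64(37.9), np.float64(45.3))]
fence y80 [(np.float64(-69.2), np.float64(78.9)), (np.float64(88.8), np.float64(79.1))]
(np.float64(-59.5), np.float64(13.1))
```

Emit:
{"fn": "step_arm", "kwargs": {
  "commands": [-0.0007, 0.001, 0.015, 0, 0, 0, -0.0007, 0.001, 0.03, 0, 0, 0, -0.0007, 0.001, 0.042, 0, 0, 0, -0.0007, 0.001, 0.05, 0, 0, 0, -0.0007, 0.001, 0.055, 0, 0, 0, -0.0007, 0.001, 0.058, 0, 0, 0, -0.0007, 0.001, 0.061, 0, 0, 0, -0.0007, 0.001, 0.064, 0, 0, 0, -0.0007, 0.001, 0.066, 0, 0, 0, -0.0007, 0.001, 0.066, 0, 0, 0]
}}

```text
t: 23.8
tcp_pos: [0.5377, -0.0462, 0.0251]
tool_rot: [0.644, 0.765, 0.0, -0.0]
force: [-0.3, 0.4, -0.5]
finger_gap: 0.508
gripper_force: 31.3
```

```bash
python3 -c "
from h import *
st(); s=manip.sense();print(inB(*s['tcp_pos'][:2]))"
```

```text
t 23.8 tcp [537.7 -46.2  25.1] psi 99.81 F [-0.3  0.4 -0.5] gap 43.2 gf 31.3
(np.float64(-57.3), np.float64(12.4))
```

Emit:
{"fn": "step_arm", "kwargs": {
  "commands": [0, -0.0015, 0.002, 0, 0, 0, 0, -0.0015, 0.004, 0, 0, 0, 0, -0.0015, 0.0055, 0, 0, 0, 0, -0.0015, 0.0065, 0, 0, 0, 0, -0.0015, 0.007, 0, 0, 0, 0, -0.0015, 0.0075, 0, 0, 0, 0, -0.0015, 0.0075, 0, 0, 0, 0, -0.0015, 0.0075, 0, 0, 0, 0, -0.0015, 0.0075, 0, 0, 0, 0, -0.0015, 0.0075, 0, 0, 0]
}}

```text
t: 24.8
tcp_pos: [0.5363, -0.0465, 0.0184]
tool_rot: [0.644, 0.765, 0.0, 0.0]
force: [-1.4, 1.2, 6.4]
finger_gap: 0.508
gripper_force: 32.0
```

```bash
python3 - <<'E'
from h import *
st(); s=manip.sense();print(inB(*s['tcp_pos'][:2]))
d=cam("wrist"); im=d["pixels"]; cv2.imwrite("pics/m.png",im); np.savez("m.npz",**{k:d[k] for k in ("R","t","K","D")})
cv2.imwrite("pics/m2.png",cv2.resize(im,(800,500),interpolation=cv2.INTER_CUBIC))
E
```

```text
t 24.8 tcp [536.3 -46.5  18.4] psi 99.81 F [-1.4  1.2  6.4] gap 43.2 gf 32.0
(np.float64(-58.8), np.float64(12.4))
```

View pics/m2.png

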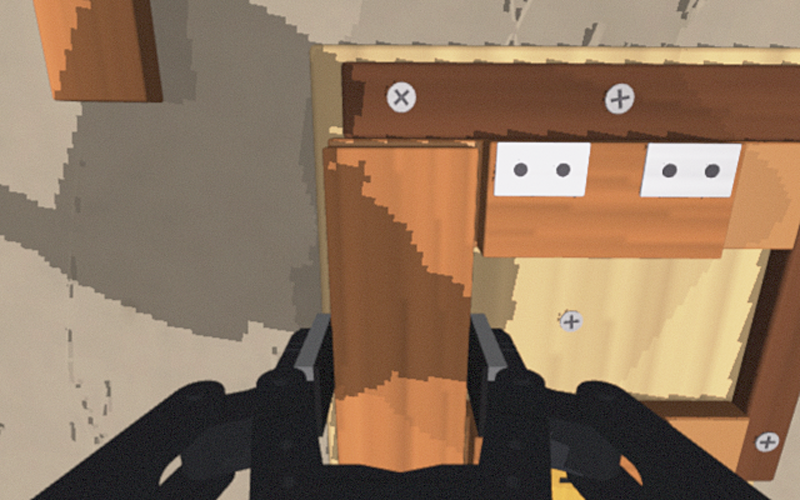

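Emit:
{"fn": "step_arm", "kwargs": {
  "commands": [0, 0, -0.0007, 0, 0, 0, 0, -0.0008, -0.0007, 0, 0, 0, 0, -0.0008, -0.0007, 0, 0, 0, 0, -0.0008, -0.0007, 0, 0, 0, 0, -0.0008, -0.0007, 0, 0, 0, 0, -0.0008, -0.0007, 0, 0, 0, 0, -0.0008, -0.0007, 0, 0, 0, 0, -0.0008, -0.0007, 0, 0, 0, 0, -0.0008, -0.0007, 0, 0, 0, 0, -0.0008, -0.0007, 0, 0, 0]
}}

```text
t: 25.85
tcp_pos: [0.5359, -0.0467, 0.0184]
tool_rot: [0.644, 0.765, 0.0, 0.0]
force: [2.1, 0.5, 0.9]
finger_gap: 0.506
gripper_force: 31.6
```

Emit:
{"fn": "step_arm", "kwargs": {
  "commands": [0, 0, 0, 0, 0, 0, 0, 0, 0, 0, 0, 0, 0, 0, 0, 0, 0, 0, 0, 0, 0, 0, 0, 0, 0, 0, 0, 0, 0, 0, 0, 0, -0.01, 0, 0, 0, 0, 0, -0.03, 0, 0, 0, 0, 0, -0.06, 0, 0, 0, 0, 0, -0.08, 0, 0, 0, 0, 0, -0.08, 0, 0, 0],
  "jaw": 65
}}

```text
t: 26.85
tcp_pos: [0.5376, -0.0472, 0.1016]
tool_rot: [0.644, 0.765, 0.002, 0.003]
force: [0.2, -0.2, -0.7]
finger_gap: 0.653
gripper_force: 0.0
```

```bash
python3 - <<'E'
from h import *
st(); print(go(.427,.080,.08,99.5))
d=cam("wrist"); im=d["pixels"]; cv2.imwrite("pics/n.png",im); np.savez("n.npz",**{k:d[k] for k in ("R","t","K","D")})
E
```

```text
t 26.85 tcp [537.6 -47.2 101.6] psi 99.82 F [ 0.2 -0.2 -0.7] gap 55.5 gf 0.0
(array([ 0.1442, -0.0874,  0.0207]), array([0.36, 0.15, 0.32]))
```

Emit:
{"fn": "step_arm", "kwargs": {
  "commands": [0.02, -0.012, 0, 0, 0, 0, 0.04, -0.025, 0, 0, 0, 0, 0.065, -0.04, 0, 0, 0, 0, 0.09, -0.055, 0, 0, 0, 0, 0.115, -0.07, 0, 0, 0, 0, 0.135, -0.08, 0.01, 0, 0, 0, 0.1442, -0.0874, 0.0207, 0, 0, 0.3, 0.1442, -0.0874, 0.0207, 0, 0, 0.3, 0.1442, -0.0874, 0.0207, 0, 0, 0.3, 0.1442, -0.0874, 0.0207, 0, 0, 0.3],
  "jaw": 75
}}

```text
t: 27.9
tcp_pos: [0.426, 0.0801, 0.0777]
tool_rot: [0.646, 0.763, 0.001, 0.0]
force: [0.1, 0.1, 0.1]
finger_gap: 0.75
gripper_force: 0.0
```

```bash
python3 - <<'E'
from h import *
st(); d=cam("wrist"); im=d["pixels"]; cv2.imwrite("pics/o.png",im); np.savez("o.npz",**{k:d[k] for k in ("R","t","K","D")})
j=cv2.imread("pics/n.png"); cv2.imwrite("pics/o2.png",np.vstack([im[:330],j[20:290]]))
E
```

```text
t 27.9 tcp [426.   80.1  77.7] psi 99.48 F [0.1 0.1 0.1] gap 63.7 gf 0.0
```

View pics/o2.png

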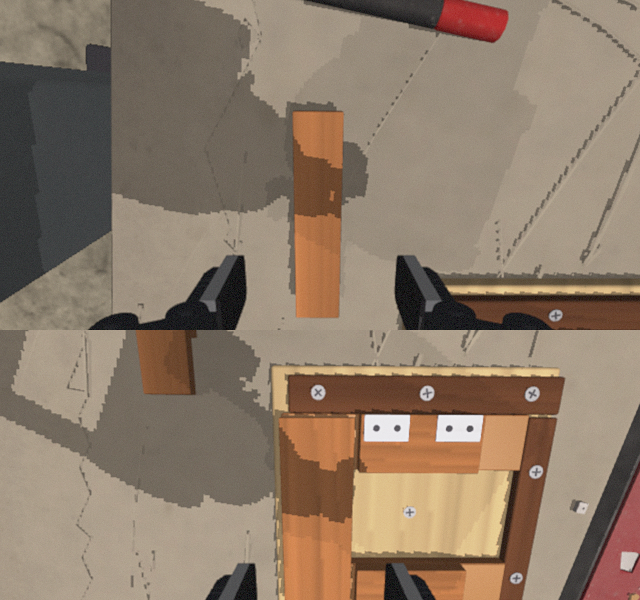

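The wide rail lies flush at the stile ends. The narrow rail spans (293,111)–(339,317); the board's corner is near the right finger at (415,285).

```bash
python3 - <<'E'
from fit import *
f=np.load("o.npz"); d={k:f[k] for k in f}
r=fit(d,[(-14,65,22),(14,65,22),(-14,-65,22),(14,-65,22)],[(293,111),(343,111),(297,317),(339,317)],[.427,.08,.17],1); print(r)
p=r[0]; print(go(p[0]/1000,p[1]/1000,.009,90+p[2]))
x,y=B(-89,108); print("corner in tool",go(x,y,.01,99.5)[0], p2w(d,[(415,285)],.012))
E
```

```text
(array([425.03,  79.35,   9.47]), [[-0.8, -0.1], [0.7, -0.1], [-0.5, 0.2], [0.5, 0.2]])
(array([-0.0004, -0.0012,  0.0688]), array([ 0.1 ,  0.  , -0.01]))
corner in tool [-0.0474  0.057   0.0679] [[0.49619072 0.04334553 0.012     ]]
```

Emit:
{"fn": "step_arm", "kwargs": {
  "commands": [0, -0.001, 0.02, 0, 0, 0, 0, -0.001, 0.04, 0, 0, 0, 0, -0.001, 0.055, 0, 0, 0, 0, -0.001, 0.064, 0, 0, 0, 0, -0.001, 0.0685, 0, 0, 0, 0, -0.001, 0.0685, 0, 0, 0, 0, -0.001, 0.0685, 0, 0, 0, 0, -0.001, 0.0685, 0, 0, 0, 0, -0.001, 0.0685, 0, 0, 0, 0, -0.001, 0.0685, 0, 0, 0]
}}

```text
t: 28.95
tcp_pos: [0.4241, 0.0804, 0.0095]
tool_rot: [0.646, 0.763, 0.0, 0.0]
force: [0.2, -0.1, -0.4]
finger_gap: 0.752
gripper_force: 0.0
```

Emit:
{"fn": "step_arm", "kwargs": {
  "commands": [0, 0, 0, 0, 0, 0, 0, 0, 0, 0, 0, 0, 0, 0, 0, 0, 0, 0, 0, 0, 0, 0, 0, 0, 0, 0, 0, 0, 0, 0, 0, 0, 0, 0, 0, 0, 0, 0, 0, 0, 0, 0, 0, 0, -0.02, 0, 0, 0, 0, 0, -0.05, 0, 0, 0, 0, 0, -0.085, 0, 0, 0],
  "jaw": 15,
  "grip_force": 30
}}

```text
t: 29.95
tcp_pos: [0.4228, 0.0804, 0.0941]
tool_rot: [0.646, 0.763, -0.001, -0.002]
force: [0.6, -0.1, -1.4]
finger_gap: 0.314
gripper_force: 29.9
```

```bash
python3 -c "
from h import *
st();print(go(*B(53.5,13.2),.09,99.8))"
```

```text
t 29.95 tcp [422.8  80.4  94.1] psi 99.5 F [ 0.6 -0.1 -1.4] gap 26.7 gf 29.9
(array([-0.1425,  0.2033,  0.0032]), array([-0.19, -0.07, -0.3 ]))
```

Emit:
{"fn": "step_arm", "kwargs": {
  "commands": [-0.014, 0.02, 0, 0, 0, 0, -0.03, 0.043, 0, 0, 0, 0, -0.048, 0.068, 0, 0, 0, 0, -0.068, 0.096, 0, 0, 0, 0, -0.088, 0.125, 0, 0, 0, 0, -0.108, 0.153, 0, 0, 0, 0, -0.125, 0.178, 0, 0, 0, -0.1, -0.1425, 0.196, 0, 0, 0, -0.3, -0.1425, 0.2033, 0, 0, 0, -0.3, -0.1425, 0.2033, 0, 0, 0, -0.3]
}}

```text
t: 30.95
tcp_pos: [0.6478, -0.0264, 0.0933]
tool_rot: [0.644, 0.765, 0.0, -0.001]
force: [-1.2, 0.5, -0.7]
finger_gap: 0.32
gripper_force: 29.9
```

```bash
python3 - <<'E'
from h import *
st(); print(go(*B(54,13.2),.05,99.8)); d=cam("wrist"); im=d["pixels"]; cv2.imwrite("pics/q.png",im); np.savez("q.npz",**{k:d[k] for k in ("R","t","K","D")})
cv2.imwrite("pics/q2.png",cv2.resize(im,(800,500),interpolation=cv2.INTER_CUBIC))
E
```

```text
t 30.95 tcp [647.8 -26.4  93.3] psi 99.78 F [-1.2  0.5 -0.7] gap 27.2 gf 29.9
(array([-0.0001, -0.0005,  0.0433]), array([-0.04, -0.06, -0.02]))
```

View pics/q2.png

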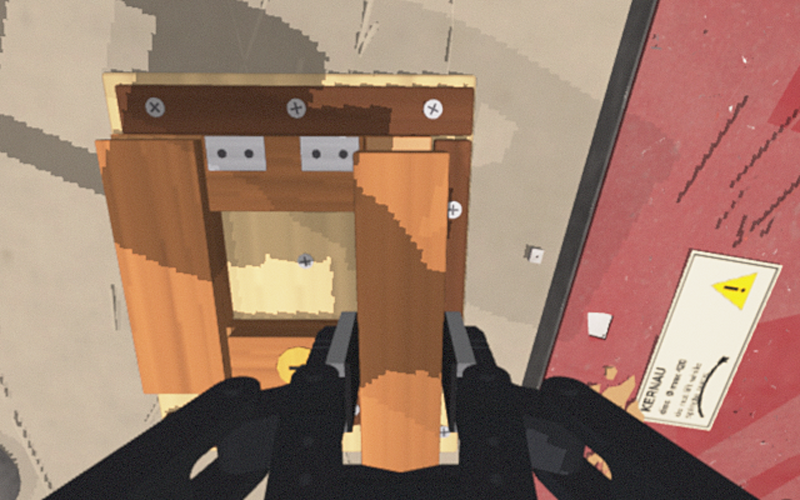

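The rail hangs straight over the end-stop laps, its end at (353–449, 153). With this picture I have viewed 15, one over the limit of 14. That was my mistake, and I will do the rest by numbers only.

```bash
python3 - <<'E'
from h import *
f=np.load("q.npz"); d={k:f[k] for k in f}; g=lambda uv,z:[inB(*x[:2]) for x in p2w(d,(np.array(uv,float)+.5)/1.25-.5,z)]
print("rail end",g([(353,153),(449,152)],.1058)); print("fence y80",g([(380,135),(470,135)],.021)); s=manip.sense(); print(inB(*s['tcp_pos'][:2]))
print("wide rail top end",g([(97,141),(201,138)],.034),"inner edge y46",g([(208,211),(355,212)],.034))
E
```

```text
rail end [(np.float64(40.9), np.float64(76.6)), (np.float64(68.6), np.float64(76.9))]
fence y80 [(np.float64(45.0), np.float64(78.8)), (np.float64(87.3), np.float64(78.8))]
(np.float64(53.4), np.float64(14.0))
wide rail top end [(np.float64(-80.0), np.float64(76.5)), (np.float64(-33.7), np.float64(77.8))] inner edge y46 [(np.float64(-34.7), np.float64(45.0)), (np.float64(33.5), np.float64(44.6))]
```

Emit:
{"fn": "step_arm", "kwargs": {
  "commands": [0, -0.0007, 0.015, 0, 0, 0, 0, -0.0007, 0.03, 0, 0, 0, 0, -0.0007, 0.042, 0, 0, 0, 0, -0.0007, 0.05, 0, 0, 0, 0, -0.0007, 0.055, 0, 0, 0, 0, -0.0007, 0.057, 0, 0, 0, 0, -0.0007, 0.059, 0, 0, 0, 0, -0.0007, 0.061, 0, 0, 0, 0, -0.0007, 0.0625, 0, 0, 0, 0, -0.0007, 0.0625, 0, 0, 0]
}}

```text
t: 32.0
tcp_pos: [0.6472, -0.0267, 0.0318]
tool_rot: [0.644, 0.765, 0.0, 0.0]
force: [0.4, 0.6, -0.3]
finger_gap: 0.32
gripper_force: 29.9
```

```bash
python3 -c "
from h import *
st(); s=manip.sense();print(inB(*s['tcp_pos'][:2]))"
```

```text
t 32.0 tcp [647.2 -26.7  31.8] psi 99.8 F [ 0.4  0.6 -0.3] gap 27.2 gf 29.9
(np.float64(53.9), np.float64(13.0))
```

Emit:
{"fn": "step_arm", "kwargs": {
  "commands": [0.0008, 0, 0.002, 0, 0, 0, 0.0008, 0, 0.004, 0, 0, 0, 0.0008, 0, 0.006, 0, 0, 0, 0.0008, 0, 0.008, 0, 0, 0, 0.0008, 0, 0.0095, 0, 0, 0, 0.0008, 0, 0.0105, 0, 0, 0, 0.0008, 0, 0.011, 0, 0, 0, 0.0008, 0, 0.011, 0, 0, 0, 0.0008, 0, 0.011, 0, 0, 0, 0.0008, 0, 0.011, 0, 0, 0]
}}

```text
t: 33.0
tcp_pos: [0.6469, -0.0259, 0.0214]
tool_rot: [0.644, 0.765, 0.0, -0.0]
force: [-1.9, -0.2, 6.1]
finger_gap: 0.318
gripper_force: 30.6
```

```bash
python3 -c "
from h import *
st(); s=manip.sense();print(inB(*s['tcp_pos'][:2]))"
```

```text
t 33.0 tcp [646.9 -25.9  21.4] psi 99.81 F [-1.9 -0.2  6.1] gap 27.0 gf 30.6
(np.float64(53.8), np.float64(13.9))
```

Emit:
{"fn": "step_arm", "kwargs": {
  "commands": [0, 0, -0.0006, 0, 0, 0, 0, 0.0005, -0.0006, 0, 0, 0, 0, 0.001, -0.0006, 0, 0, 0, 0, 0.0015, -0.0006, 0, 0, 0, 0, 0.002, -0.0006, 0, 0, 0, 0, 0.0025, -0.0006, 0, 0, 0, 0, 0.0025, -0.0006, 0, 0, 0, 0, 0.0025, -0.0006, 0, 0, 0, 0, 0.0025, -0.0006, 0, 0, 0, 0, 0.0025, -0.0006, 0, 0, 0]
}}

```text
t: 34.0
tcp_pos: [0.6483, -0.0256, 0.0214]
tool_rot: [0.644, 0.765, -0.001, -0.001]
force: [-4.0, -1.2, 5.1]
finger_gap: 0.319
gripper_force: 30.6
```

```bash
python3 -c "
from h import *
st(); s=manip.sense();print(inB(*s['tcp_pos'][:2]))"
```

```text
t 34.0 tcp [648.3 -25.6  21.4] psi 99.82 F [-4.  -1.2  5.1] gap 27.1 gf 30.6
(np.float64(55.2), np.float64(13.9))
```

Emit:
{"fn": "step_arm", "kwargs": {
  "commands": [0, 0, 0, 0, 0, 0, 0, 0, 0, 0, 0, 0, 0, 0, 0, 0, 0, 0, 0, 0, 0, 0, 0, 0, 0, 0, 0, 0, 0, 0, 0, 0, -0.01, 0, 0, 0, 0, 0, -0.03, 0, 0, 0, 0, 0, -0.07, 0, 0, 0, 0, 0, -0.1, 0, 0, 0, 0, 0, -0.12, 0, 0, 0],
  "jaw": 52
}}

```text
t: 35.0
tcp_pos: [0.6508, -0.0257, 0.1448]
tool_rot: [0.644, 0.765, 0.001, 0.002]
force: [0.3, -0.4, 0.4]
finger_gap: 0.524
gripper_force: 0.0
```

```bash
python3 - <<'E'
from h import *
st(); d=cam("top")
print(p2w(d,np.array([(60,65),(33,188)])/2.5+[165,115],.04))
w=cam("wrist"); cv2.imwrite("pics/r.png",w["pixels"]); np.savez("r.npz",**{k:w[k] for k in ("R","t","K","D")})
M=np.eye(4); M[:3,:3]=Ro.from_euler("z",14.42,degrees=True).as_matrix()@np.diag([1,-1,-1.]); M[:3,3]=[.6038,.2345,.0604]
W=np.linalg.inv(M@np.array(manip.snapshot("wrist")["mount"])); e=dict(w); e["R"]=W[:3,:3]; e["t"]=W[:3,3]
np.savez("d.npz",**{k:e[k] for k in ("R","t","K","D")})
print(p2w(e,[(143,83),(54,293),(103,308)],.04))
im=cv2.cvtColor(cv2.imread("pics/d.png"),cv2.COLOR_BGR2GRAY); im=cv2.GaussianBlur(im,(3,3),0)
for v in (75,80,84,88,100,150,200,250,280,300): print(v,im[v,40:200:4])
E
```

```text
t 35.0 tcp [650.8 -25.7 144.8] psi 99.81 F [ 0.3 -0.4  0.4] gap 44.6 gf 0.0
[[0.65954955 0.31918888 0.04      ]
 [0.53331113 0.34150648 0.04      ]]
[[0.65974697 0.32885729 0.04      ]
 [0.54366768 0.36233803 0.04      ]
 [0.5409431  0.33688671 0.04      ]]
75 [147 150 150 148 148 149 147 148 148 146 148 148 150 144 146 119 122 146
 145 147 145 146 147 144 144 147 147 146 149 147 148 148 142 136 136 136
 135 136 136 136]
80 [147 146 149 149 148 148 149 149 148 147 149 148 142 136 101 146 147 146
 146 144 146 146 147 147 148 140 125 132 141 142 146 147 139 137 136 134
 135 136 136 137]
84 [146 146 147 148 148 148 149 150 147 148 148 143 109 122 148 146 145 144
 146 145 145 145 147 147 147 127 137 104  68  64  67  65  61  62  70 129
 136 136 136 135]
88 [146 146 148 146 147 149 149 148 148 148 144 142 102 149 146 144 143 145
 144 143 144 145 146 146 137 132 142 135  49  51  55  52  54  61  54  53
 132 136 136 136]
100 [146 147 148 149 147 149 145 145  95 133 148 147 146 146 145 145 143 145
 145 144 145 146 146 121 102 113 121  60  41  46  48  47  58  56  48 103
 138 138 137 137]
150 [150 149 148 149 149 149 149 151 150 151 149 148 148 149 150 149 148 143
 113 114 118 133 132 135  72  53  52  49  52  58  58  55 103 149 148 147
 147 139 137 137]
200 [148 148 149 150 149 150 150 149 149 149 149 149 120 115 112 101 105 116
 123 118 107  88  55  58  54  55  58  58  56 134 147 148 147 147 146 146
 146 146 137 138]
250 [142 147 148 145 148 149 146 143 130 132 120 118 140 134 135 132 145 147
 103  57  56  60  55  56  56  64 147 150 149 149 150 108 100  99 101  99
 148 142 103  89]
280 [139 139 137 144 148 152 145 132 134 146 147 130 123 130 139 137 120  59
  62  60  58  60  64  91  90  89  90  89  88 104 134  88  89  57  29  51
  86  86  87  36]
300 [138 139 138 139 139 139 137 137 136 128 130 140 138 136 129  92  53  76
 140 140 139  88  90  90  89  89  90  90  89  31  26  33  86  86  86  80
  26  24  25  22]
```

```bash
python3 - <<'E'
from h import *
f=np.load("d.npz"); e={k:f[k] for k in f}
R=p2w(e,[(146,100),(135,150),(123.5,200),(112,250),(106,280),(101,300)],.04); L=p2w(e,[(131,100),(109.5,150),(88,200)],.04)
for n,P in (("R",R),("L",L)):
    k=np.polyfit(P[:,0],P[:,1],1); print(n,np.degrees(np.arctan(k[0])),k,(P*1000).round(1)[:,:2].tolist())
    for x in (.54,.6,.66): print(x,np.polyval(k,x))
E
```

```text
R -6.0964729567747264 [-0.10680691  0.39650249] [[652.9, 326.8], [629.4, 329.2], [603.8, 332.0], [576.0, 335.2], [558.1, 336.7], [545.6, 338.3]]
0.54 0.3388267570755501
0.6 0.3324183425126497
0.66 0.32600992794974926
L -16.53051479451065 [-0.2967929   0.52649772] [[651.2, 333.2], [626.5, 340.6], [599.5, 348.6]]
0.54 0.3662295569015987
0.6 0.3484219828870505
0.66 0.3306144088725024
```

```bash
python3 -c "
from h import *
print(go(.575,.345,.12,-11))"
```

```text
(array([ 0.3782, -0.0115,  0.023 ]), array([  0.24,  -0.2 , 110.81]))
```

Emit:
{"fn": "step_arm", "kwargs": {
  "commands": [0.03, 0, 0, 0, 0, 8, 0.06, 0, 0, 0, 0, 16, 0.1, 0, 0, 0, 0, 24, 0.14, 0, 0, 0, 0, 32, 0.18, 0, 0, 0, 0, 40, 0.22, 0, 0, 0, 0, 48, 0.26, -0.005, 0, 0, 0, 56, 0.3, -0.008, 0, 0, 0, 64, 0.34, -0.01, 0, 0, 0, 72, 0.378, -0.0115, 0.01, 0, 0, 78],
  "jaw": 60
}}

```text
t: 36.15
tcp_pos: [0.5731, 0.3467, 0.1309]
tool_rot: [0.982, 0.187, 0.0, -0.0]
force: [0.5, 0.4, -1.1]
finger_gap: 0.601
gripper_force: 0.0
```

```bash
python3 -c "
from h import *
st();print(go(.575,.345,.12,-11))"
```

```text
t 36.15 tcp [573.1 346.7 130.9] psi 21.54 F [ 0.5  0.4 -1.1] gap 51.1 gf 0.0
(array([0.0012, 0.0023, 0.0109]), array([-2.000e-02, -1.000e-02,  3.254e+01]))
```

Emit:
{"fn": "step_arm", "kwargs": {
  "commands": [0, 0, 0.005, 0, 0, 8, 0, 0, 0.011, 0, 0, 16, 0, 0, 0.011, 0, 0, 24, 0, 0, 0.011, 0, 0, 32.5, 0, 0, 0.011, 0, 0, 32.5, 0, 0, 0.011, 0, 0, 32.5, 0, 0, 0.011, 0, 0, 32.5, 0, 0, 0.011, 0, 0, 32.5, 0, 0, 0.011, 0, 0, 32.5, 0, 0, 0.011, 0, 0, 32.5]
}}

```text
t: 37.15
tcp_pos: [0.5738, 0.345, 0.1204]
tool_rot: [0.996, -0.093, 0.0, -0.0]
force: [0.6, 0.6, -0.0]
finger_gap: 0.597
gripper_force: 0.0
```

```bash
python3 - <<'E'
from h import *
st(); d=cam("wrist"); cv2.imwrite("pics/s.png",d["pixels"]); np.savez("s.npz",**{k:d[k] for k in ("R","t","K","D")})
print("expect pix",w2p(d,[[.66,.3285,.04],[.54,.339,.04],[.54,.366,.04]]).round())
im=cv2.GaussianBlur(cv2.cvtColor(d["pixels"],cv2.COLOR_BGR2GRAY),(3,3),0)
print("cols",list(range(230,430,5)))
for v in range(60,330,10): print(v," ".join("%3d"%x for x in im[v,230:430:5]))
E
```

```text
t 37.15 tcp [573.8 345.  120.4] psi -10.67 F [ 0.6  0.6 -0. ] gap 50.7 gf 0.0
expect pix [[319.  71.]
 [336. 256.]
 [298. 262.]]
cols [230, 235, 240, 245, 250, 255, 260, 265, 270, 275, 280, 285, 290, 295, 300, 305, 310, 315, 320, 325, 330, 335, 340, 345, 350, 355, 360, 365, 370, 375, 380, 385, 390, 395, 400, 405, 410, 415, 420, 425]
60 134 136 133 135 134 134 134 133 133 134 132 134 112 135 135 135 134 134 134 135 145 144 143 142 142 141 143 144 144 144 143 144 143 144 144 145 145 144 145 146
70 134 135 134 134 134 133 133 134 136 130 133 144 135 138 136 135 134 133 127 126 134 142 146 146 146 146 144 142 143 144 143 145 142 144 144 144 144 145 146 146
80 135 135 133 135 134 134 135 136 105 136 136 100 135 136 136 135 135 120 107 110 136 134 144 145 144 144 144 144 144 143 142 144 143 144 142 144 144 143 144 144
90 136 134 137 136 134 135 135 100 134 133 134 135 134 134 135 136 131 102 127 115 136 136 137 146 144 145 144 147 142 141 143 142 142 143 143 141 141 143 142 144
100 135 135 135 135 136 137 118 134 133 132 131 133 134 133 133 133 135  99 122 114 136 134 135 146 146 145 144 1
[... 2958 characters left out ...]
  75  24  24  23  27  89  90  87  37  37  63
290  87  88  35  21  27  23  16  99  97  96  97  96  97  97  89  81  76  75  83  82  73  64  49  45  48  45  50  49  51  53  21  22  22  24  33  88  86  71  23  25
300  91 146  42  21  24  16  58  81  75  61  57  55  49  44  47  49  50  49  49  53  54  61  64  60  64  65  66  60  68  66  54  21  17  22  51 153  87  23  26  28
310  27  25  35  18  18  21  58  57  57  55  58  58  56  62  56  59  60  58  66  68  71  68  73  74  90  98 108 112 120 115  98  22  17  24  31  25  29  25  28  30
320  23  23  32  19  24  51  67  67  70  65  63  71  90  95 107 116 110 109 106 118 115 114 116 123 124 131 136 136 126 128 122 103  21  21  35  22  26  23  22  31
```

```bash
python3 - <<'E'
import cv2
im=cv2.imread("pics/s.png"); g=im.sum(2)//3
for v in range(236,264,2): print(v," ".join("%3d"%x for x in g[v,290:346:2]), " r-b"," ".join("%2d"%x for x in (im[v,290:346:4,2].astype(int)-im[v,290:346:4,0])))
for v in range(62,82,2): print(v," ".join("%3d"%x for x in g[v,304:340:2]))
E
```

```text
236 139 139 136 136 117 126 136 140 132 127 127 123 125 132 133 123 109 110 117 129 128 124 125 112 101  82  88  88  r-b 29 32 28 32 32 30 31 31 31 31 34 29 20 13
238 128 111 107  88  88 137 137 132 129 126 127 122 125 137 133 120 117 117 120 126 126 128 132  95  85  86  87  85  r-b 27 22 19 31 30 29 33 34 28 29 33 31 17 18
240  82  87  89  87  85 132 140 134 132 129 115 119 124 133 129 126 117 120 132 121 122 132 135 112  89  87  86  87  r-b 18 14 21 28 28 29 32 30 27 30 30 28 15 19
242  82  87  86  88  97 129 133 135 140 130 119 120 121 130 135 130 119 120 134 123 118 128 129  97  81  87  89  91  r-b 22 16 21 28 32 29 28 31 29 28 29 30 20 20
244  88  86  89  84 101 138 137 134 138 132 119 119 116 130 135 124 116 126 131 120 111 114 114 104  88  92  89  87  r-b 19 15 24 30 31 33 28 31 28 27 30 24 14 18
246  83  88  88  85  91 112 110  86 109 123 120 116 120 131 134 127 113 113 121 116 119 116 102  99  83  84  86  83  r-b 14 17 19 24 29 29 22 31 30 31 31 25 14 14
248  84  84  89  87  74  86  85  88  92  78  74  91 121 126 117 126 120 121 127 120  98  99  88  77  83  86  84  89  r-b 1
[... 1231 characters left out ...]
9 132 142 141 141 140 135
64 136 133 132 134 130 134 131 134 132 130 132 130 132 140 138 143 143 142
66 131 137 134 131 135 128 132 133 132 134 131 129 132 134 134 140 142 139
68 133 131 133 126 134 131 126 114 122 119 129 132 134 131 132 139 137 140
70 130 133 128 129 130 134 123 114 121 132 123 129 131 128 133 138 140 137
72 131 131 134 131 131 130 117 113 132 131 118 124 130 131 130 132 137 140
74 129 131 131 129 132 130 113 109 129 118 113 117 133 129 133 134 135 142
76 130 132 132 129 135 135 113 114 117 108 109 102 132 134 133 130 138 145
78 132 133 133 132 129 127 100 110 103 104 106 108 132 135 130 129 135 144
80 131 131 130 131 131 129  95 106 105 111 112 115 132 133 134 129 128 146
```

```bash
python3 - <<'E'
from fit import *
f=np.load("s.npz"); d={k:f[k] for k in f}
P=p2w(d,[(298,253),(337,255.5),(316,67),(326.5,69)],.04); print((P*1000).round(1))
a=P[0]-P[1]; print("yaw from end",np.degrees(np.arctan2(-a[0],a[1])))
b=P[2]-P[0]; c=P[3]-P[1]; print("left",np.degrees(np.arctan2(b[1],b[0])),np.linalg.norm(b),"right",np.degrees(np.arctan2(c[1],c[0])),np.linalg.norm(c),"thick",np.linalg.norm(a),"thin",np.linalg.norm(P[2]-P[3]))
for name,m in (("straight left",[(-60,14,40),(-60,-14,40),(60,14,40),(60,9,40)]),("straight right",[(-60,14,40),(-60,-14,40),(60,-9,40),(60,-14,40)])):
    print(name,fit(d,m,[(298,253),(337,255.5),(316,67),(326.5,69)],[.6,.34,-.2],1))
E
```

```text
[[546.7 364.6  40. ]
 [539.9 338.6  40. ]
 [662.3 330.   40. ]
 [660.1 324.1  40. ]]
yaw from end -14.601538699353489
left -16.66444408098764 0.12060879724088112 right -6.848979400637636 0.12096618445690661 thick 0.02693114514407623 thin 0.006307563650266462
straight left (array([600.5 , 333.86, -17.15]), [[-0.6, -0.7], [0.8, 1.1], [0.9, 0.4], [-1.2, -0.6]])
straight right (array([602.81, 345.08,  -6.44]), [[-1.0, 2.9], [0.5, -2.3], [1.3, 1.3], [-0.7, -1.3]])
```

```bash
python3 -c "
from h import *
st();print(go(.5825,.3434,.026,-16.8))"
```

```text
t 37.2 tcp [573.8 345.  120.5] psi -10.68 F [-0.   0.1 -0.3] gap 51.1 gf 0.0
(array([0.0088, 0.    , 0.0945]), array([-0.03, -0.01,  6.12]))
```

Emit:
{"fn": "step_arm", "kwargs": {
  "commands": [0.003, 0, 0.01, 0, 0, 3, 0.006, 0, 0.03, 0, 0, 6, 0.0088, 0, 0.05, 0, 0, 6.1, 0.0088, 0, 0.07, 0, 0, 6.1, 0.0088, 0, 0.085, 0, 0, 6.1, 0.0088, 0, 0.094, 0, 0, 6.1, 0.0088, 0, 0.0945, 0, 0, 6.1, 0.0088, 0, 0.0945, 0, 0, 6.1, 0.0088, 0, 0.0945, 0, 0, 6.1, 0.0088, 0, 0.0945, 0, 0, 6.1]
}}

```text
t: 38.2
tcp_pos: [0.5831, 0.3437, 0.027]
tool_rot: [0.989, -0.146, 0.001, -0.001]
force: [0.0, -0.4, -1.1]
finger_gap: 0.597
gripper_force: 0.0
```

Emit:
{"fn": "step_arm", "kwargs": {
  "commands": [0, 0, 0, 0, 0, 0, 0, 0, 0, 0, 0, 0, 0, 0, 0, 0, 0, 0, 0, 0, 0, 0, 0, 0, 0, 0, 0, 0, 0, 0, 0, 0, 0, 0, 0, 0, 0, 0, 0, 0, 0, 0, 0, 0, 0, 0, 0, 0, 0, 0, -0.02, 0, 0, 0, 0, 0, -0.04, 0, 0, 0],
  "jaw": 5,
  "grip_force": 30
}}

```text
t: 39.2
tcp_pos: [0.5809, 0.3424, 0.0645]
tool_rot: [0.989, -0.146, -0.002, 0.001]
force: [-0.3, 0.3, -0.8]
finger_gap: 0.237
gripper_force: 28.7
```

```bash
python3 - <<'E'
from h import *
st(); d=cam("wrist"); cv2.imwrite("pics/u.png",d["pixels"]); np.savez("u.npz",**{k:d[k] for k in ("R","t","K","D")})
im=d["pixels"]; g=cv2.GaussianBlur(im,(3,3),0).sum(2)//3
print("cols 260..380/4")
for v in range(100,300,14): print(v," ".join("%3d"%x for x in g[v,260:382:4]))
E
```

```text
t 39.2 tcp [580.9 342.4  64.5] psi -16.78 F [-0.3  0.3 -0.8] gap 20.1 gf 28.7
cols 260..380/4
100 129 129 128 129 129 128 129 128 119  98  91 105 104  62 130 130 129 128 130 128 128 138 138 137 136 137 138 137 136 136 136
114 129 128 129 128 128 126 128 128 125 103 117 125 117 105 104 128 127 127 128 130 129 129 138 139 139 141 140 140 139 137 136
128 127 128 128 128 129 129 130 128 126  92 119 115 118 112  72 131 128 129 130 130 131 130 129 131 134 141 140 139 139 138 138
142 129 129 127 128 129 130 129 127 126  92  91 104 118 119 114  75 128 130 135 131 130 130 130 129 129 130 130 137 140 139 139
156 130 128 126 128 130 129 129 130 127  97 105 113 110 124 127  98 124 129 130 132 129 127 129 129 128 128 130 129 129 132 131
170 132 130 129 129 130 130 129 130 127  97 106 107 113 118 117 129  67 130 128 127 127 128 128 130 129 130 128 129 129 129 126
184 132 132 131 132 131 131 131 131 129  91 111 110 100  99 113 120 103 102 129 129 130 128 128 128 129 129 129 128 128 128 129
198 128 129 130 128 130 129 129 129 128 110 102 110 112 102 105 116 111  77 129 130 131 130 129 128 128 130 12
[... 213 characters left out ...]
 110 105  85 120 132 132 132 131 132 131 133 132 132 131 131
240 132 131 132 132 130  91 112  87  86 110 123  98  92  92  95 107 107  96 106  74  84 120 104 129 132 132 131 130 132 131 133
254  85 114 126 110  84  85  86  86  39 109 112  97  92  96  89 104 106 110 118 120  66  46  34  86  86  85  84  84  86  84  85
268  72  26  27  28  76  86  88  74  23 103 104 108 113 103 103 127 123 118 112 127 100  35  21  67  86  86  80  29  25  26  67
282  24  26  22  68  85  86  87  26  18  77  80  72  69  67  75  81  85  91  74 119 107  40  22  25  87  87  86  72  22  24  24
296  26  29  29  30  26  72 119  35  19  63  68  66  65  63  75  80  76  77  74  81  80  80  20  51 132  69  28  28  28  28  27
```

```bash
python3 - <<'E'
from h import *
f=np.load("u.npz"); d={k:f[k] for k in f}
g=cv2.imread("pics/u.png").sum(2)//3
for v in range(40,100,4): print(v," ".join("%3d"%x for x in g[v,280:326:2]))
M=None
s=manip.sense()
for r in (44,52,60,68,76,84):
    X=p2w(d,[(300,r)],.0775)[0]; T=Ro.from_quat(s["tool_rot"]).inv().apply(X-s["tcp_pos"]); print(r,(T*1000).round(1))
X=p2w(d,[(294.5,184)],.0775)[0]; print("straight face tool y",(Ro.from_quat(s["tool_rot"]).inv().apply(X-s["tcp_pos"])*1000).round(1))
E
```

```text
40 126 129 129 128 129 130 129 127 128 131 128 128 135 133 141 140 137 139 139 141 135 135 133
44 130 125 130 130 128 129 130 127 129 130 128 128 129 129 138 142 140 139 143 143 135 140 136
48 128 129 127 128 132 129 128 131 125 129 129 128 128 129 130 129 133 138 139 137 135 138 136
52 129 129 129 129 125 129 133 131 129 128 131 129 131 126 129 130 129 134 139 136 137 137 139
56 132 128 127 128 130 129 129 125 128 130 125 131 131 126 129 134 127 125 140 135 136 135 137
60 127 129 132 128 131 127 128 126 127 128 128 126 127 129 129 132 129 127 130 129 130 138 138
64 131 128 128 130 128 123 126 130 129 128 125 128 131 126 128 130 133 125 124 126 130 130 123
68 130 130 131 131 126 124 129 131 129 124 126 130 127 127 128 128 124 129 127 125 130 132 127
72 126 130 127 130 129 132 129 129 127 125 127 128 127 129 128 128 127 125 131 127 128 135 128
76 130 139 132 130 128 128 131 131 123 120 121 120 123 129 129 129 128 130 129 125 128 130 127
80 130 131 132 128 129 128 123 102 116 119 123 134 132 118  93 128 124 128 128 131 131 124 126
84 129 130 125 130 131 129 123  94 109 120 132 135 127 123  80  73 130 126 130 130 130 127 129
88 130 127 132 130 129 123 125  90 110 122 126 114 107 111  93  47 130 128 131 131 129 131 130
92 128 129 129 126 129 131 123  96 109 109 109  99 102 103 101  56 108 131 132 127 125 127 123
96 131 131 129 131 129 129 122  96 112 103 106 106 106 114 108  75  77 130 130 130 128 131 127
44 [88.3 -4.4 -8.7]
52 [85.8 -4.4 -8.7]
60 [83.2 -4.4 -8.7]
68 [80.7 -4.5 -8.7]
76 [78.1 -4.5 -8.7]
84 [75.5 -4.6 -8.7]
straight face tool y [39.7 -7.2 -8.8]
```

```bash
python3 -c "
from h import *
print(go(*B(-78.3,-65.3),.11,9.8))"
```

```text
(array([ 0.0849,  0.4652, -0.0419]), array([ -0.05,  -0.15, -26.57]))
```

Emit:
{"fn": "step_arm", "kwargs": {
  "commands": [0.002, 0.015, -0.03, 0, 0, 0, 0.006, 0.05, -0.042, 0, 0, -3, 0.012, 0.09, -0.042, 0, 0, -6, 0.02, 0.13, -0.042, 0, 0, -9, 0.028, 0.17, -0.042, 0, 0, -12, 0.036, 0.21, -0.042, 0, 0, -15, 0.044, 0.25, -0.042, 0, 0, -18, 0.052, 0.29, -0.042, 0, 0, -21, 0.06, 0.33, -0.042, 0, 0, -24, 0.068, 0.37, -0.042, 0, 0, -26.5]
}}

```text
t: 40.25
tcp_pos: [0.5394, -0.0321, 0.1068]
tool_rot: [0.996, 0.086, -0.001, -0.0]
force: [0.3, -0.0, -0.6]
finger_gap: 0.243
gripper_force: 28.8
```

```bash
python3 -c "
from h import *
st();print(go(*B(-78.3,-65.3),.10,9.8))"
```

```text
t 40.25 tcp [539.4 -32.1 106.8] psi 9.83 F [ 0.3 -0.  -0.6] gap 20.7 gf 28.8
(array([-0.0251,  0.0913,  0.0067]), array([-0.05,  0.1 ,  0.03]))
```

Emit:
{"fn": "step_arm", "kwargs": {
  "commands": [-0.006, 0.02, 0, 0, 0, 0, -0.013, 0.045, 0, 0, 0, 0, -0.02, 0.07, 0, 0, 0, 0, -0.0251, 0.086, 0, 0, 0, 0, -0.0251, 0.0905, 0, 0, 0, 0, -0.0251, 0.0905, 0.01, 0, 0, 0, -0.0251, 0.0905, 0.015, 0, 0, 0, -0.0251, 0.0905, 0.015, 0, 0, 0, -0.0251, 0.0905, 0.015, 0, 0, 0, -0.0251, 0.0905, 0.015, 0, 0, 0]
}}

```text
t: 41.25
tcp_pos: [0.5313, -0.1232, 0.0927]
tool_rot: [0.996, 0.085, 0.0, -0.0]
force: [-0.3, 0.2, -1.4]
finger_gap: 0.245
gripper_force: 28.8
```

```bash
python3 - <<'E'
from h import *
st(); s=manip.sense(); print(inB(*s['tcp_pos'][:2])); print(go(*B(-78.3,-65.3),.0415,9.8))
d=cam("wrist"); cv2.imwrite("pics/v.png",d["pixels"]); np.savez("v.npz",**{k:d[k] for k in ("R","t","K","D")})
g=cv2.GaussianBlur(d["pixels"],(3,3),0).sum(2)//3
for n,x,y,z in (("stile face",-15,-53.2,34),("lap",-60,-53.2,34),("cleat",-15,-65.5,21)): print(n,w2p(d,[[*B(x,y),z/1000]]).round())
for v in range(60,280,16): print(v," ".join("%3d"%x for x in g[v,240:400:4]))
E
```

```text
t 41.25 tcp [ 531.3 -123.2   92.7] psi 9.77 F [-0.3  0.2 -1.4] gap 20.9 gf 28.8
(np.float64(-76.7), np.float64(-62.4))
(array([-0.0016,  0.0029,  0.0512]), array([-0.02, -0.02, -0.03]))
stile face [[302. 117.]]
lap [[303. 195.]]
cleat [[324. 116.]]
60 104 108 108 116 118 110 120 130 119 105 114 119 124 120 115 114 144 166 167  73  73  75  78  75  75  70  72  70  69  68 162 179 181 182 181 182 181 182 181 165
76 105 109 109 156 156 158 158 100 106 161 161 163 164 114 112 114 132 168 170 116  60  74  76  77  73  73  70  72  74  74  78 172 171 170 173 172 171 173 178 145
92 111 110 109 151 156 156 157 126  77 159 160 159 161 110 114 114 105 105 132 163 111  64  73  74  75  72  71  70  72  73  74 139 168 168 167 168 167 168 167 138
108 152 109 111 111 117 111 116 103 107 107 112 114  82  75 113 108 109 113  88 171 148  88  69  71  73  72  72  70  69  72  73  71 176 174 174 175 175 175 171 143
124 167 109 111 110 116 111 114 121 113 107  92  74  74  75 109 122 116 119 119  76 167 138  61  69  72  92 155 175 159  67  70  73 121 168 167 168 176 180 166 147
140 167 111 110 110 109 110 114 11
[... 741 characters left out ...]
  68  71  70  69  72  75 140 172 144 148 149
220 122 123 123 123 122 123 123 121 122 122 121  84  78  77 102 110 120 122 110 108 123 124 115  85 179 169  96  74  77  72  72  84 108 144 168 179 180 143 146 146
236  92  86  86  86  86  83  84  90  94  95  96  97  98  97 117 124 103 105 101 104 113 108 103 102  73  99 140 143 146 146 139 144 144 145 144 148 148 147 147 146
252  95  92  88  93  98  99 100  99  94  92  89  89  88  48 118 118 101  97  98  95 102 103 109 116 118  82  55  44  88  88  90 116 142 145 146 146 146 147 147 145
268  98  97  97  98  97  83  24  23  30  77  80  87  73  24 109 109 114 119 110 106 134 129 124 118 110  67  41  27  70  87  88  80  29  28  28 113 147 145 146 146
```

```bash
python3 - <<'E'
from h import *
f=np.load("v.npz"); d={k:f[k] for k in f}
q=lambda u,v,z:inB(*p2w(d,[(u,v)],z)[0][:2])
for v,us,uc in ((108,287,325),(204,None,None),(140,None,335),(172,None,None)):
    if us: print("stile face",q(us,v,.034))
    if uc: print("cleat edge",q(uc,v,.021), "model", -66.5+.1915*(q(uc,v,.021)[0]+20))
print("tongue edge",q(282.5,204,.034),q(283,172,.034)); print("wedge straight",q(294.5,108,.1057),q(294.5,204,.1057))
E
```

```text
stile face (np.float64(-10.0), np.float64(-45.0))
cleat edge (np.float64(-10.4), np.float64(-66.1)) model -64.66159999999999
cleat edge (np.float64(-29.0), np.float64(-72.2)) model -68.2235
tongue edge (np.float64(-65.3), np.float64(-40.9)) (np.float64(-45.9), np.float64(-41.8))
wedge straight (np.float64(-7.7), np.float64(-54.1)) (np.float64(-43.3), np.float64(-53.4))
```

Emit:
{"fn": "step_arm", "kwargs": {
  "commands": [-0.0016, 0.003, 0.005, 0, 0, 0, -0.0016, 0.003, 0.015, 0, 0, 0, -0.0016, 0.003, 0.025, 0, 0, 0, -0.0016, 0.003, 0.034, 0, 0, 0, -0.0016, 0.003, 0.041, 0, 0, 0, -0.0016, 0.003, 0.046, 0, 0, 0, -0.0016, 0.003, 0.049, 0, 0, 0, -0.0016, 0.003, 0.051, 0, 0, 0, -0.0016, 0.003, 0.051, 0, 0, 0, -0.0016, 0.003, 0.051, 0, 0, 0]
}}

```text
t: 42.3
tcp_pos: [0.5303, -0.1272, 0.0419]
tool_rot: [0.996, 0.085, 0.0, -0.0]
force: [-0.4, 0.6, -0.0]
finger_gap: 0.245
gripper_force: 28.8
```

```bash
python3 -c "
from h import *
st(); s=manip.sense(); print(inB(*s['tcp_pos'][:2]))"
```

```text
t 42.3 tcp [ 530.3 -127.2   41.9] psi 9.71 F [-0.4  0.6 -0. ] gap 20.8 gf 28.8
(np.float64(-78.4), np.float64(-66.1))
```

Emit:
{"fn": "step_arm", "kwargs": {
  "commands": [0, 0, 0.0015, 0, 0, 0, 0, -0.0003, 0.0027, 0, 0, 0, 0.003, -0.0006, 0.0027, 0, 0, 0, 0.006, -0.0009, 0.0027, 0, 0, 0, 0.009, -0.0012, 0.0027, 0, 0, 0, 0.012, -0.0016, 0.0027, 0, 0, 0, 0.015, -0.002, 0.0027, 0, 0, 0, 0.018, -0.0023, 0.0027, 0, 0, 0, 0.018, -0.0023, 0.0027, 0, 0, 0, 0.018, -0.0023, 0.0027, 0, 0, 0]
}}

```text
t: 43.3
tcp_pos: [0.5474, -0.1217, 0.039]
tool_rot: [0.996, 0.085, 0.0, -0.0]
force: [-0.2, -0.1, -0.6]
finger_gap: 0.243
gripper_force: 28.8
```

```bash
python3 -c "
from h import *
st(); s=manip.sense(); print(inB(*s['tcp_pos'][:2]))"
```

```text
t 43.3 tcp [ 547.4 -121.7   39. ] psi 9.72 F [-0.2 -0.1 -0.6] gap 20.7 gf 28.8
(np.float64(-60.6), np.float64(-63.6))
```

Emit:
{"fn": "step_arm", "kwargs": {
  "commands": [0.001, -0.0002, 0, 0, 0, 0, 0.002, -0.0004, 0, 0, 0, 0, 0.003, -0.0006, 0, 0, 0, 0, 0.004, -0.0008, 0, 0, 0, 0, 0.006, -0.0011, 0, 0, 0, 0, 0.008, -0.0015, 0, 0, 0, 0, 0.009, -0.0017, 0, 0, 0, 0, 0.01, -0.0019, 0, 0, 0, 0, 0.01, -0.0019, 0, 0, 0, 0, 0.01, -0.0019, 0, 0, 0, 0]
}}

```text
t: 44.3
tcp_pos: [0.5572, -0.1182, 0.039]
tool_rot: [0.996, 0.085, 0.0, -0.0]
force: [-0.2, -0.1, -0.6]
finger_gap: 0.239
gripper_force: 28.9
```

```bash
python3 -c "
from h import *
st(); s=manip.sense(); print(inB(*s['tcp_pos'][:2]))"
```

```text
t 44.3 tcp [ 557.2 -118.2   39. ] psi 9.7 F [-0.2 -0.1 -0.6] gap 20.3 gf 28.9
(np.float64(-50.4), np.float64(-61.8))
```

Still no contact (x0 ≈ −32). I'll go on along the cleat.

Emit:
{"fn": "step_arm", "kwargs": {
  "commands": [0.001, -0.0002, 0, 0, 0, 0, 0.002, -0.0004, 0, 0, 0, 0, 0.003, -0.0006, 0, 0, 0, 0, 0.004, -0.0008, 0, 0, 0, 0, 0.005, -0.001, 0, 0, 0, 0, 0.006, -0.0011, 0, 0, 0, 0, 0.007, -0.0013, 0, 0, 0, 0, 0.007, -0.0013, 0, 0, 0, 0, 0.007, -0.0013, 0, 0, 0, 0, 0.007, -0.0013, 0, 0, 0, 0]
}}

```text
t: 45.3
tcp_pos: [0.5625, -0.1163, 0.0389]
tool_rot: [0.996, 0.085, -0.001, -0.0]
force: [-3.7, -4.6, 0.8]
finger_gap: 0.243
gripper_force: 28.5
```

```bash
python3 -c "
from h import *
st(); s=manip.sense(); print(inB(*s['tcp_pos'][:2]))"
```

```text
t 45.3 tcp [ 562.5 -116.3   38.9] psi 9.76 F [-3.7 -4.6  0.8] gap 20.6 gf 28.5
(np.float64(-44.8), np.float64(-60.8))
```

Emit:
{"fn": "step_arm", "kwargs": {
  "commands": [0, 0, 0, 0, 0, 0, 0, 0, 0, 0, 0, 0, 0, 0, 0, 0, 0, 0, 0, 0, 0, 0, 0, 0, 0, 0, 0, 0, 0, 0, 0, 0, -0.01, 0, 0, 0, 0, 0, -0.03, 0, 0, 0, 0, 0, -0.05, 0, 0, 0, -0.03, 0.004, -0.05, 0, 0, 0, -0.062, 0.007, -0.05, 0, 0, 0],
  "jaw": 45
}}

```text
t: 46.3
tcp_pos: [0.5048, -0.1338, 0.0906]
tool_rot: [0.996, 0.085, 0.002, 0.001]
force: [-0.4, -0.8, 0.1]
finger_gap: 0.447
gripper_force: 0.0
```

Emit:
{"fn": "step_arm", "kwargs": {
  "commands": [0, 0, 0, 0, 0, 0, 0, 0, 0, 0, 0, 0, 0, 0, 0, 0, 0, 0, 0, 0, 0, 0, 0, 0, 0, 0, 0, 0, 0, 0, 0, 0, 0, 0, 0, 0, 0, 0, 0, 0, 0, 0, 0, 0, 0, 0, 0, 0, 0, 0, 0, 0, 0, 0, 0, 0, 0, 0, 0, 0],
  "jaw": 0
}}

```text
t: 47.3
tcp_pos: [0.5037, -0.1331, 0.0889]
tool_rot: [0.996, 0.085, 0.0, -0.0]
force: [1.0, 0.5, -0.5]
finger_gap: 0.001
gripper_force: 0.0
```

```bash
python3 - <<'E'
from h import *
st(); s=manip.sense(); print(inB(*s['tcp_pos'][:2])); print(go(*B(-107,-68),.026,9.8))
d=cam("wrist"); cv2.imwrite("pics/w.png",d["pixels"]); np.savez("w.npz",**{k:d[k] for k in ("R","t","K","D")})
print("rear pix exp",w2p(d,[[*B(-86.5,-53),.052],[*B(-86.5,-79),.052],[*B(33,-53),.052]]).round())
g=cv2.GaussianBlur(d["pixels"],(3,3),0).sum(2)//3
for v in range(196,262,4): print(v," ".join("%3d"%x for x in g[v,250:370:4]))
E
```

```text
t 47.3 tcp [ 503.7 -133.1   88.9] psi 9.71 F [ 1.   0.5 -0.5] gap 0.1 gf 0.0
(np.float64(-105.6), np.float64(-67.4))
(array([-0.0014,  0.0006,  0.0629]), array([-0.02, -0.01, -0.09]))
rear pix exp [[291. 202.]
 [340. 202.]
 [285. -62.]]
196 129 128 129 129 130 132 133 132 113  91 128 135 126 121 110 116 119 119 125 123 138 128 118 143 148 136 139 141 141 139
200 129 128 129 128 129 131 130 133 134 135 125 130 121 121 123 119 128 121 123 121 131 129 127 141 139 136 144 133 138 141
204 130 129 128 129 129 131 133 132 133 134 134 132 131 141 141 141 144 144 144 144 144 144 142 141 142 143 117 144 138 141
208 129 131 129 128 130 130 132 131 132 133 133 134 139 139 141 141 143 145 145 144 145 144 143 142 142 142 141 126 139 142
212 131 130 131 131 130 133 132 131 132 131 136 142 143 142 141 142 142 144 145 142 144 144 143 142 143 142 140 139 142 142
216 138 136 136 136 135 132 132 132 132 140 143 143 143 142 141 144 142 145 145 144 144 145 144 143 142 143 139 139 139 142
220 133 132 132 132 131 133 131 131 140 142 143 144 144 142 141 142 143 144 144 145 145 145 145 142 142 142 140 138 139
[... 544 characters left out ...]
  95  96  96  94  92  95  95  96  97  95  96 100 102 121 143 143 141 143 143 142
244  93  94  94  94  93  94  95  92  94  93  94  94  96  93  94  95  96  96  96  96  95  94  96  96 101 109 140 143 143 144
248  95  95  96  94  96  94  95  93  93  94  93  93  93  94  88  87  87  75  75  89  89  88  96  98  95  95  99 101 143 144
252  95  95  94  94  95  95  95  94  93  94  94  93  94  94  86  86  87  27  28  88  86  86  96  95  94  97  95  96 100 145
256  94  94  95  95  95  95  94  94  93  95  93  94  92  96  86  86  88  27  23  88  86  84  95  95  94  94  95  94 118 143
260  96  96  94  95  94  95  96  96  94  95  93  59  56  56  87  87  87  25  23  86  85  86  62  58  58  92  94  94 137 143
```

Emit:
{"fn": "step_arm", "kwargs": {
  "commands": [-0.0014, 0.0006, 0.015, 0, 0, 0, -0.0014, 0.0006, 0.03, 0, 0, 0, -0.0014, 0.0006, 0.045, 0, 0, 0, -0.0014, 0.0006, 0.057, 0, 0, 0, -0.0014, 0.0006, 0.062, 0, 0, 0, 0.002, 0.0006, 0.063, 0, 0, 0, 0.004, 0.0006, 0.063, 0, 0, 0, 0.006, 0.0006, 0.063, 0, 0, 0, 0.008, 0.0006, 0.063, 0, 0, 0, 0.008, 0.0006, 0.063, 0, 0, 0]
}}

```text
t: 48.35
tcp_pos: [0.5124, -0.1325, 0.0265]
tool_rot: [0.996, 0.085, 0.001, 0.0]
force: [0.5, 0.3, 1.1]
finger_gap: -0.001
gripper_force: 0.0
```

```bash
python3 -c "
from h import *
st(); s=manip.sense(); print(inB(*s['tcp_pos'][:2]))"
```

```text
t 48.35 tcp [ 512.4 -132.5   26.5] psi 9.72 F [0.5 0.3 1.1] gap -0.1 gf 0.0
(np.float64(-96.9), np.float64(-68.3))
```

Emit:
{"fn": "step_arm", "kwargs": {
  "commands": [0.0005, 0, 0, 0, 0, 0, 0.001, 0, 0, 0, 0, 0, 0.0015, 0, 0, 0, 0, 0, 0.002, 0, 0, 0, 0, 0, 0.0025, 0, 0, 0, 0, 0, 0.003, 0, 0, 0, 0, 0, 0.0035, 0, 0, 0, 0, 0, 0.004, 0, 0, 0, 0, 0, 0.0045, 0, 0, 0, 0, 0, 0.005, 0, 0, 0, 0, 0]
}}

```text
t: 49.35
tcp_pos: [0.514, -0.1317, 0.026]
tool_rot: [0.996, 0.085, -0.003, -0.001]
force: [-9.6, -6.2, 5.5]
finger_gap: -0.003
gripper_force: 4.9
```

```bash
python3 -c "
from h import *
st(); s=manip.sense(); print(inB(*s['tcp_pos'][:2]))"
```

```text
t 49.35 tcp [ 514.  -131.7   26. ] psi 9.77 F [-9.6 -6.2  5.5] gap -0.3 gf 4.9
(np.float64(-95.2), np.float64(-67.8))
```

Emit:
{"fn": "step_arm", "kwargs": {
  "commands": [0.0005, 0, 0, 0, 0, 0, 0.001, 0, 0, 0, 0, 0, 0.0015, 0, 0, 0, 0, 0, 0.002, 0, 0, 0, 0, 0, 0.0025, 0, 0, 0, 0, 0, 0.003, 0, 0, 0, 0, 0, 0.0035, 0, 0, 0, 0, 0, 0.004, 0, 0, 0, 0, 0, 0.005, 0, 0, 0, 0, 0, 0.006, 0, 0, 0, 0, 0]
}}

```text
t: 50.35
tcp_pos: [0.5181, -0.1309, 0.0259]
tool_rot: [0.996, 0.085, -0.004, -0.001]
force: [-14.2, -10.6, 8.7]
finger_gap: -0.0
gripper_force: 7.7
```

```bash
python3 -c "
from h import *
st(); s=manip.sense(); print(inB(*s['tcp_pos'][:2]))"
```

```text
t 50.35 tcp [ 518.1 -130.9   25.9] psi 9.8 F [-14.2 -10.6   8.7] gap -0.0 gf 7.7
(np.float64(-91.1), np.float64(-67.7))
```

Emit:
{"fn": "step_arm", "kwargs": {
  "commands": [0.0005, 0, 0, 0, 0, 0, 0.001, 0, 0, 0, 0, 0, 0.0015, 0, 0, 0, 0, 0, 0.002, 0, 0, 0, 0, 0, 0.0025, 0, 0, 0, 0, 0, 0.003, 0, 0, 0, 0, 0, 0.0035, 0, 0, 0, 0, 0, 0.004, 0, 0, 0, 0, 0, 0.004, 0, 0, 0, 0, 0, 0.004, 0, 0, 0, 0, 0]
}}

```text
t: 51.35
tcp_pos: [0.5184, -0.1307, 0.026]
tool_rot: [0.996, 0.086, -0.008, -0.002]
force: [-21.0, -14.9, 13.1]
finger_gap: 0.0
gripper_force: 11.2
```

```bash
python3 -c "
from h import *
st(); s=manip.sense(); print(inB(*s['tcp_pos'][:2]))"
```

```text
t 51.35 tcp [ 518.4 -130.7   26. ] psi 9.88 F [-21.  -14.9  13.1] gap 0.0 gf 11.2
(np.float64(-90.8), np.float64(-67.6))
```

Emit:
{"fn": "step_arm", "kwargs": {
  "commands": [0.0005, 0, 0, 0, 0, 0, 0.001, 0, 0, 0, 0, 0, 0.0015, 0, 0, 0, 0, 0, 0.002, 0, 0, 0, 0, 0, 0.002, 0, 0, 0, 0, 0, 0.002, 0, 0, 0, 0, 0, 0.002, 0, 0, 0, 0, 0, 0.002, 0, 0, 0, 0, 0, 0.002, 0, 0, 0, 0, 0, 0.002, 0, 0, 0, 0, 0]
}}

```text
t: 52.35
tcp_pos: [0.5185, -0.1306, 0.0259]
tool_rot: [0.996, 0.086, -0.01, -0.002]
force: [-23.8, -17.0, 13.5]
finger_gap: -0.0
gripper_force: 13.4
```

```bash
python3 -c "
from h import *
st(); s=manip.sense(); print(inB(*s['tcp_pos'][:2]))"
```

```text
t 52.35 tcp [ 518.5 -130.6   25.9] psi 9.92 F [-23.8 -17.   13.5] gap -0.0 gf 13.4
(np.float64(-90.6), np.float64(-67.4))
```

Emit:
{"fn": "step_arm", "kwargs": {
  "commands": [-0.006, 0, 0, 0, 0, 0, -0.014, 0, 0, 0, 0, 0, -0.02, 0, 0, 0, 0, 0, -0.02, 0, -0.02, 0, 0, 0, -0.02, 0, -0.05, 0, 0, 0, -0.02, -0.02, -0.09, 0, 0, 0, -0.01, -0.045, -0.12, 0, 0, 0, 0.005, -0.065, -0.14, 0, 0, 0, 0.02, -0.075, -0.15, 0, 0, 0, 0.02, -0.075, -0.15, 0, 0, 0]
}}

```text
t: 53.35
tcp_pos: [0.5387, -0.0509, 0.1781]
tool_rot: [0.996, 0.086, 0.004, 0.001]
force: [0.1, -0.4, 0.1]
finger_gap: -0.001
gripper_force: 0.0
```

```bash
python3 - <<'E'
from h import *
st(); d=cam("wrist"); cv2.imwrite("pics/x.png",d["pixels"]); np.savez("x.npz",**{k:d[k] for k in ("R","t","K","D")})
# rectified top view at z=34 mm in the board frame, 0.25 mm/px; x 100..-110, y 100..-100
pts=[(90,90),(90,-90),(-95,-90),(-95,90)]
src=w2p(d,[[*B(*p),.034] for p in pts]).astype(np.float32); print(src.round())
dst=np.float32([((90-y)*4,(90-x)*4) for x,y in pts]); H=cv2.getPerspectiveTransform(src,dst)
r=cv2.warpPerspective(d["pixels"],H,(720,740),flags=cv2.INTER_CUBIC); cv2.imwrite("pics/x_rect.png",r)
g=cv2.GaussianBlur(r,(3,3),0).astype(int).sum(2)//3
def row(x,ya,yb): v=int((90-x)*4); print("x",x,"y from",ya," ".join(str(g[v,int((90-y)*4)]) for y in np.arange(ya,yb,-.5)))
def col(y,xa,xb): u=int((90-y)*4); print("y",y,"x from",xa," ".join(str(g[int((90-x)*4),u]) for x in np.arange(xa,xb,-.5)))
for x in (-30,-45,30,10): row(x,52,38); row(x,-10,-24); row(x,-44,-60)
for y in (62,50,15,-25,-45): col(y,76,32); col(y,-28,-42); col(y,-74,-92)
E
```

```text
t 53.35 tcp [538.7 -50.9 178.1] psi 9.9 F [ 0.1 -0.4  0.1] gap -0.1 gf 0.0
[[204. -11.]
 [454. -10.]
 [431. 231.]
 [223. 230.]]
x -30 y from 52 109 111 111 112 112 113 113 112 110 112 115 117 115 105 81 58 48 49 69 104 142 162 167 162 161 161 161 160
x -30 y from -10 164 167 168 159 137 115 106 102 102 100 90 74 52 48 70 99 116 123 120 115 115 118 117 116 118 116 115 115
x -30 y from -44 117 120 123 123 123 121 121 117 109 96 84 74 68 65 56 49 50 51 49 50 57 73 92 109 121 128 129 129 127 119 111 106
x -45 y from 52 117 118 119 116 115 115 115 115 117 119 118 117 117 116 116 114 115 115 115 116 117 118 118 119 117 113 116 119
x -45 y from -10 118 118 118 118 118 118 119 119 120 119 118 117 117 119 119 118 119 119 118 119 120 119 117 119 121 122 120 117
x -45 y from -44 121 119 120 121 121 121 120 118 115 100 81 78 82 78 65 50 48 52 52 51 55 74 100 120 135 140 137 134 135 133 127 122
x 30 y from 52 120 119 118 116 113 112 107 107 109 111 112 113 117 114 99 70 47 45 59 88 121 147 158 157 154 152 152 154
x 30 y from -10 154 153 153 156 154 143 126 110 100 99 97 86 60 46 62 87 107 116 115
[... 2944 characters left out ...]
9 138 137 137 138 138 138 138 139 138 136 138 139 140 138 136 134 135
y -45 x from 76 73 78 79 75 77 81 81 78 77 78 81 82 74 78 94 105 110 114 116 114 115 116 114 114 115 115 115 116 118 119 117 117 119 121 120 117 114 113 116 119 119 118 120 119 118 121 123 122 119 120 123 124 122 120 122 126 129 129 126 123 127 130 130 133 133 133 136 144 137 109 77 64 70 81 89 106 126 134 134 132 133 131 128 129 131 131 129 130
y -45 x from -28 125 125 123 122 123 121 121 123 126 120 105 86 73 65 62 59 71 92 109 119 122 123 123 123 123 123 119 115
y -45 x from -74 128 129 127 124 124 126 128 130 128 122 119 121 123 124 126 131 139 145 144 143 144 145 144 144 144 143 143 144 145 143 143 143 143 141 140 139
```

The measurements show the frame closed: about 62 mm between the stiles, rails flush with the stile ends, wedge stalled at its nominal depth. I'm handing in.

```bash
python3 -c "
from station import manip
print(manip.sign_off())"
```

```text
the job is handed in; nothing more can be done
None
```

The frame is dry-fitted and handed in at about 53 s of 131: both stiles are up to the stop, both rails are down and flush, and the wedge stalled at about 30 N near its nominal depth, with closure checked by camera measurement only; I viewed 15 pictures, one over the limit of 14.

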